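Take the blue-capped tube from the tilt-out bin and seat it in the slanted tube warmer

ROBOT

A 6-joint arm with a two-finger parallel gripper is mounted at the origin on the work surface. World frame = base frame: x ahead of the robot, y to its left, z up, the work surface at z = 0. Lengths are in mm, angles in rad, forces in N, time in s.
With the tool pointing down it reaches from about 250 to 775 mm from the base axis. Payload 4 kg.
Tool frame: the origin (TCP) lies midway between the tips of the shut fingers; the grasp point (between the pads) lies 19 mm behind it; z points along the fingers, y is the direction in which the jaws open and shut (so a half turn about z gives the same grasp; the last joint's range is limited). The gripper opens to 94 mm and grips with 3 to 60 N. Pads are 16 mm wide; open, the fingers measure 119 mm over their backs; the gripper's body (75 mm by 177 mm) begins 78 mm behind the grasp point.
Start: joints at [-1.341, 0.087, 1.371, -0, 1.684, -0.103], TCP at [179.678, -519.842, 205.506] pointing down, gripper open.
Joint ranges: [-3.1, 3.1], [-0.76, 2.03], [0.27, 2.55], [-1.08, 4.22], [0.17, 2.65], [-2.57, 2.57]. Speed limits (rad/s): [2.79, 2.79, 3.14, 3.14, 3.14, 3.14].

INTERFACE

Orientations are given as a rotation vector (axis times angle).
In Python, from workcell import status, eyes, job gives the robot as it stands. The module is installed in compiled form; this text tells all that it offers.
- The arm moves only by the tool carry_out, never from a script. Its argument "deltas" is a list of rows, each an object with "translation": the shift along the tool's x, y, z in m, a list of three; "turn": the turn, a rotation vector about the tool's x, y, z in degrees, a list of three. A call has 1 to 8 rows; each row shifts and turns the pose as measured when the row begins, along the tool's axes as they then stand; what a row does not reach is not made up. A row lasts 1/8 s, in which the tool goes at most 62.5 mm and 10.7 degrees, less where a joint would pass 70% of its speed; a pose out of reach is approached as far as the arm can. A call with a gripper value outside its range is refused whole. "jaw" is the opening, from 0 (shut) to 1 (fully open), set as the call begins (left out, the last holds). The fingers move at their own pace and stop on an object; "squeeze" is the grip in N (left out, the last holds). Time passes only in rows, so rows that do not move let the fingers close. It gives the time, the measured TCP pose, the force and the opening at its end, in the units of the state.
- status.get_obs(): the state, without advancing time (a new reading comes with each control period).
- eyes.capture(name): name is "side" or "top" or "wrist"; returns a dict with "pixels" (384x512x3 uint8, red, green, blue), "K" (3x3 intrinsics, pixels), "D" ([k1, k2, p1, p2, k3] as OpenCV has them; the pictures are not rectified), "rvec" (rotation vector, rad) and "tvec" (3), from world to camera coordinates, as OpenCV has them; the wrist camera has in their place "T_tool_cam" (4x4, takes a point from camera to tool coordinates, whose origin is the TCP and whose axes are the flange's). Camera axes: x right, y down, z forward; pixel columns grow to the right and rows downward; lengths in mm; the calibration is good to about 2 mm. A picture is of the moment at which its call begins: read the wrist's pose just before it. There is no depth.
- job.close_job(): hands the job in, once; it reports no verdict.
The state is a dict: "time": time; "joint_positions": joint angles; "dq": joint speeds; "tau": joint torques, N m; "eef_pos": TCP position; "eef_rot": TCP orientation; "wrist_force": force on the tool from outside, world axes, zero at the start; "ft_torque": the same for the moment, N m; "finger_gap": finger opening in mm.
Only numpy, scipy, OpenCV 4.12 (cv2) and the standard library are available. Lean on these libraries where they do the work, as an engineer would, in place of code of your own. Each camera call takes 0.05 s, during which the arm holds its last target.

TASK

Tip the blue tilt-out bin forward by its handle as far as it goes and leave it tipped, then take out the blue-capped tube and load it into the tight slanted well of the tube warmer: lean it about 20 degrees off the well's own axis so that one edge of its foot goes in over the rim first, then straighten it in line with the well, slide it fully home and let go. Leave the orange-capped tube in the bin and do not push the other things on the bench about.

Things in the scene. Friction and masses are not known exactly. Their poses are not given: they have to be found in the camera images.
- blue_tube: The tube to load: rigid white straight-sided flat-bottomed tube with a blue cap, 40 to 85 g, 120 mm long. Origin: centre of the underside of its foot; z runs along the tube to the cap. Body 28 mm in diameter from the foot to 90 mm, foot edge bevelled 1.5 mm; cap 32 mm in diameter from 90 to 120 mm, the place to grip. Starts upright in one of the bin's two pockets.
- orange_tube: Same tube with an orange cap, in the bin's other pocket; it stays there. Origin and axes as the blue tube.
- bin (a joint): Tip angle of the blue tilt-out bin about its front bottom edge, in rad: 0 shut (upright), positive as its top tips forward, to the side where the handle is; stop at 0.62. Stiff friction hinge (0.3 N m; about 7 to 9 N at the handle starts it): the bin stays where it is left.
- bin_hinge (a point): Centre of the bin's pivot line, 12 mm above the table; axes turn with the bin. Bin shut: x level from front to back, z up, y along the pivot. Tipping by t turns it by -t about y. Bin: x 0 to 112 mm, y -80 to 80, front panel up to z = 62. Pocket block at the back: x 46 to 104, top z = 48. Pockets at x = 75, y = -35 and 35: 31.5 mm wide, 40 mm deep, floor at z = 8.
- stand: Fixed stand round the bin; origin on the table below the pivot line, axes as the shut bin. Clear roof 180 to 186 mm above the table over x 45 to 130 mm, clear side walls at y = +-89 below it: it shuts off the tubes from above. With the bin tipped to the stop the tubes lean forward 0.62 rad with their caps clear in front of the roof.
- bin_handle (a point): Middle of the bin's handle, a white round bar 12 mm in diameter and 100 mm long along the bin's y, free all round except for its struts at y = +-47 mm; in bin_hinge axes it is at x = -25, z = 80 mm and goes round the pivot with the bin.
- well_mouth (a point): Centre of the mouth of the warmer's well, in the flat top face of the aluminium block (64 x 84 mm along x, y), 105 mm above the table. z points out of the well along its axis, which leans 30 degrees from vertical to the warmer's front; y is level; x lies in the face, up the slope to the back. Bore 29.5 mm with a 1.5 mm bevelled rim, 60 mm deep, flat floor.
- warmer: The tube warmer: fixed white housing, 150 x 140 mm, no part of it above 91 mm except the tilted aluminium block (up to 121 mm). Origin on the table below the well's mouth; the front is -x.
- bottle: Amber glass bottle, 64 mm in diameter, 150 mm tall, loose. Origin: centre of its underside.
- small_rack: Green tube rack with two red-capped vials, 50 x 90 mm, 92 mm tall, loose. Origin: centre of its underside.
- beaker: Clear plastic beaker, 80 mm in diameter, 110 mm tall, loose. Origin: centre of its underside.
- tip_box: Blue pipette-tip box with a clear lid, 85 x 120 mm, 80 mm tall, loose. Origin: centre of its underside.
- jar: White jar with a red cap, 70 mm in diameter, 90 mm tall, loose. Origin: centre of its underside.

How it is judged (in metres and radians):
On the way, in this order (a step that is already met when the one before it is completed fails the run):
1. the bin is tipped forward by at least 0.5 rad with the blue tube still in it (value of joint bin above 0.5 rad and z of blue_tube in the frame of bin_hinge below 0.03 m), for 0.2 s.
2. the blue tube's foot is edge-first in the well's mouth: 0.2 rad or more off its axis, the foot's centre within 6 mm of the axis and at most 2.5 mm above the mouth (angle between the z axis of blue_tube and the z axis of well_mouth, either way round above 0.2 rad and z of blue_tube in the frame of well_mouth between -0.03 and 0.0025 m and x of blue_tube in the frame of well_mouth between -0.006 and 0.006 m and y of blue_tube in the frame of well_mouth between -0.006 and 0.006 m), for 0.1 s.
At the end, for the whole second after the job is handed in: The blue tube's foot is at least 56 mm down the 60 mm well and within 3 mm of its axis, in line with the well within 0.07 rad, at rest and released; the bin is still tipped by at least 0.5 rad; the orange tube is still down in its pocket (foot less than 25 mm above the pivot line in the bin's axes) (z of blue_tube in the frame of well_mouth below -0.056 m and angle between the z axis of blue_tube and the z axis of well_mouth, either way round below 0.07 rad and x of blue_tube in the frame of well_mouth between -0.003 and 0.003 m and y of blue_tube in the frame of well_mouth between -0.003 and 0.003 m and linear speed of blue_tube below 0.02 m/s and value of joint bin above 0.5 rad and z of orange_tube in the frame of bin_hinge below 0.025 m); the robot touches nothing.
It fails at once if a bystander is pushed more than 30 mm (distance of any of bottle, small_rack, beaker, tip_box, jar from where it was at the start of the episode above 0.03 m).
It fails at once if a bystander is tipped over (angle between any of bottle, small_rack, beaker, tip_box, jar's own z axis and vertical above 0.5 rad).
It fails at once if the orange tube leaves its pocket (z of orange_tube in the frame of bin_hinge above 0.045 m).
It also fails if it takes over 66 s, if anything falls off the work surface, if the arm or the gripper's body presses on something with over 40 N, if the wrist force passes 120 N, or if a joint passes its speed limit or range.

## Working session

There is one attempt and no reset: what is moved stays moved. The work goes in short steps, Python scripts to look and compute and a tool call to move; the robot and the scene stay as the last step left them, time stands still between calls to the robot, and variables do not carry over. Pictures are saved under pics/ and viewed, and the job is handed in when it is done.

Besides the shell and the picture viewer there is one more tool, called by a JSON object that holds its "name" and its "arguments", one argument or row to a line. carry_out: Moves the arm, as the interface text tells. Its arguments: {"type":"object","properties":{"deltas":{"type":"array"},"jaw":{"type":"number"},"squeeze":{"type":"number"}},"required":["deltas"]}

```bash
mkdir -p pics; ls; python3 - <<'E'
from workcell import status, eyes
import cv2, pickle
o=status.get_obs(); print(o)
d={}
for n in ["side","top","wrist"]:
    c=eyes.capture(n); d[n]=c
    cv2.imwrite(f"pics/{n}0.png",c["pixels"][...,::-1])
    print(n,{k:v for k,v in c.items() if k!="pixels"})
pickle.dump(d,open("cap0.pkl","wb"))
E
```

```text
pics
{'time': 0.0, 'joint_positions': array([-1.34111896e+00,  8.79299355e-02,  1.37225738e+00, -2.11729997e-05,
        1.68360698e+00, -1.03073487e-01]), 'dq': array([ 6.24975703e-04,  9.46679856e-04, -1.18605224e-03,  1.24295599e-04,
        2.12446177e-04, -1.24123944e-05]), 'tau': array([-2.38979901e-04, -3.40173519e+01, -3.02432120e+01,  7.17683346e-02,
        3.29124823e-02, -1.56897181e-04]), 'eef_pos': array([ 179.52887672, -519.2833812 ,  204.31630907]), 'eef_rot': array([-3.09604702e+00, -5.19908456e-01,  2.51581381e-04]), 'wrist_force': array([-0.80399659, -0.49304317, -0.55532116]), 'ft_torque': array([0.01544568, 0.00173312, 0.02432057]), 'finger_gap': 94.03579653149214}
side {'K': array([[427.62224243,   0.        , 253.64337028],
       [  0.        , 427.62224243, 186.80276304],
       [  0.        ,   0.        ,   1.        ]]), 'D': array([-0.11898895,  0.        ,  0.        ,  0.        ,  0.        ]), 'rvec': array([ 0.57485815, -2.49845592,  1.3689551 ]), 'tvec': array([ 516.84291718,  227.50211745, 1065.03173462])}
top {'K': array([[402.41354008,   0.      
[... 216 characters left out ...]
6716563, -2.113025  ,  0.20085813]), 'tvec': array([ -29.72735947,  566.26120732, 1377.54700736])}
wrist {'K': array([[316.85195599,   0.        , 245.19920984],
       [  0.        , 316.85195599, 187.20061482],
       [  0.        ,   0.        ,   1.        ]]), 'D': array([-0.03324342,  0.        ,  0.        ,  0.        ,  0.        ]), 'T_tool_cam': array([[-1.63937314e-04, -9.60162977e-01, -2.79440569e-01,
         8.06673934e+01],
       [ 9.99999883e-01, -2.99945864e-05, -4.83600518e-04,
         7.74010016e-01],
       [ 4.55953609e-04, -2.79440615e-01,  9.60162869e-01,
        -1.79177284e+02],
       [ 0.00000000e+00,  0.00000000e+00,  0.00000000e+00,
         1.00000000e+00]])}
```

View pics/side0.png

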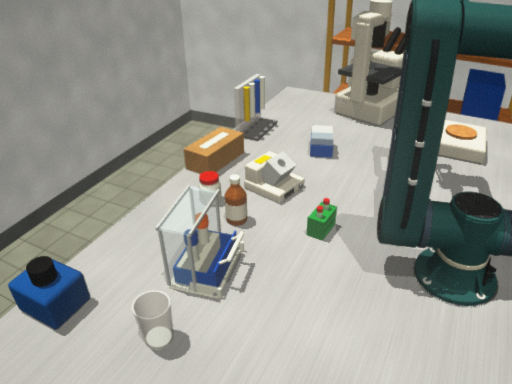

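View pics/top0.png

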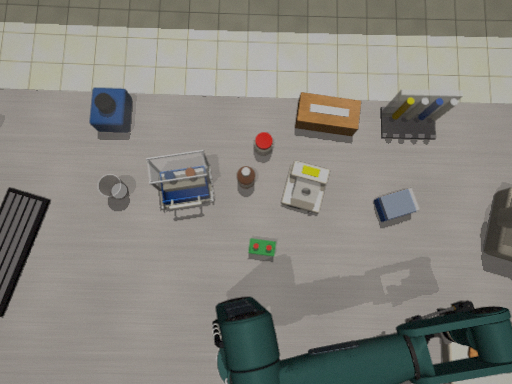

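View pics/wrist0.png

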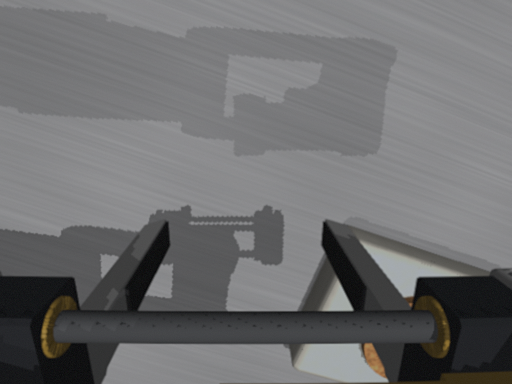

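```bash
python3 - <<'E'
import cv2, pickle
d=pickle.load(open("cap0.pkl","rb"))
def crop(n,x0,y0,x1,y1,s,f):
    im=d[n]["pixels"][y0:y1,x0:x1,::-1]
    cv2.imwrite(f,cv2.resize(im,None,fx=s,fy=s,interpolation=cv2.INTER_CUBIC))
crop("side",145,170,265,300,4.5,"pics/s_bin.png")
crop("side",235,140,315,205,8,"pics/s_warm.png")
crop("top",135,135,225,220,7,"pics/t_bin.png")
crop("top",270,150,340,220,8,"pics/t_warm.png")
E
```

```text
(no output)
```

View pics/s_bin.png

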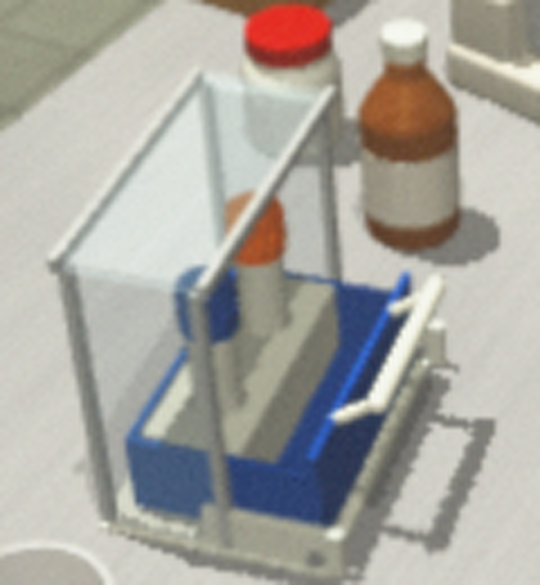

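View pics/s_warm.png

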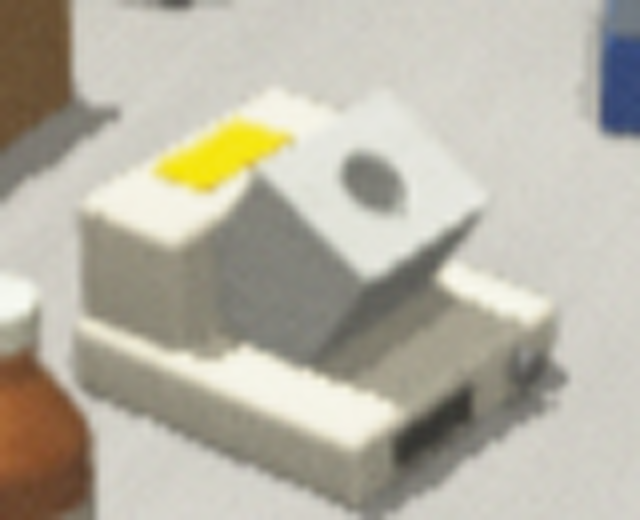

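View pics/t_bin.png

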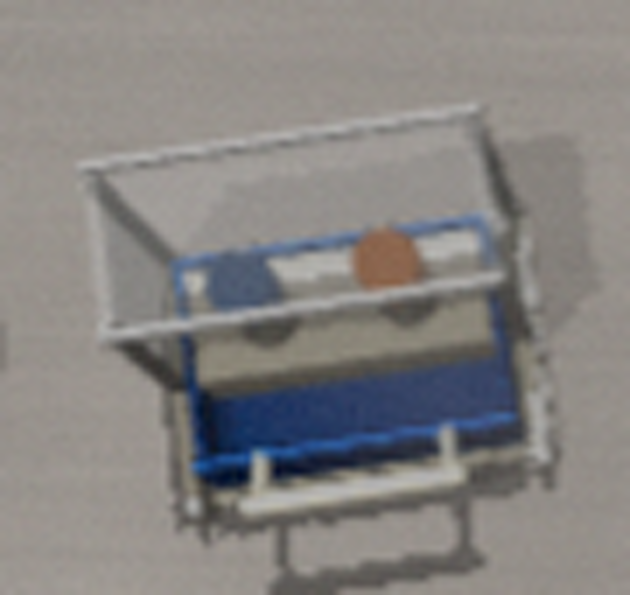

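View pics/t_warm.png

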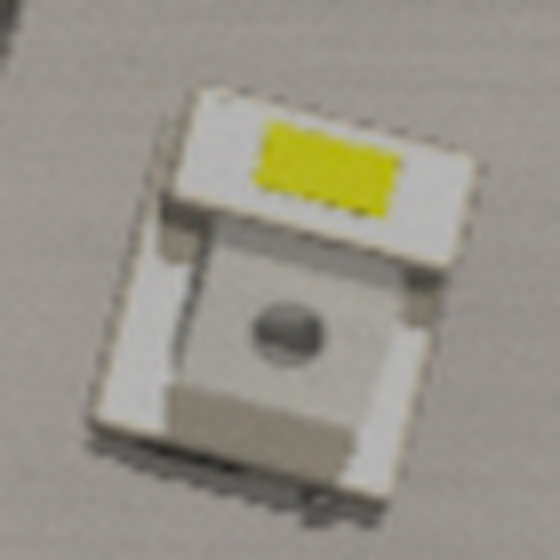

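```bash
cat > h.py <<'E'
import numpy as np, cv2, pickle
from scipy.optimize import least_squares
from scipy.spatial.transform import Rotation as R
def un(px,s,o): return (np.array(px,float)+.5)/s-.5+np.array(o)
def proj(c,P):
    P=np.asarray(P,float).reshape(-1,3)
    return cv2.projectPoints(P,c["rvec"],c["tvec"],c["K"],c["D"])[0][:,0]
def pose(p):
    return R.from_euler('z',p[2]).as_matrix(), np.array([p[0],p[1],0.])
def camC(c):
    Rm=cv2.Rodrigues(c["rvec"])[0]; return -Rm.T@c["tvec"]
def tri(cs,uvs):
    A=[];b=[]
    for c,uv in zip(cs,uvs):
        n=cv2.undistortPoints(np.array([[uv]],float),c["K"],c["D"])[0,0]
        Rm=cv2.Rodrigues(c["rvec"])[0]; d=Rm.T@np.r_[n,1]; d/=np.linalg.norm(d); C=-Rm.T@c["tvec"]
        M=np.eye(3)-np.outer(d,d); A.append(M); b.append(M@C)
    A=np.vstack(A);b=np.hstack(b); x,r,_,_=np.linalg.lstsq(A,b,rcond=None); return x,np.linalg.norm(A@x-b)
E
cat > fit.py <<'E'
from h import *
d=pickle.load(open("cap0.pkl","rb"))
for n in ["side","top"]: print(n,camC(d[n]).round(0))
T=lambda px:un(px,7,(135,135)); S=lambda px:un(px,4.5,(145,170))
B=[("top",T((105,333)),(45,89,186)),("top",T((503,272)),(45,-89,186)),("top",T((85,165)),(130,89,186)),("top",T((478,108)),(130,-89,186)),
("top",T((388,255)),(75,-35,140)),("top",T((242,505)),(-25,50,92)),("top",T((465,475)),(-25,-50,92)),("top",T((200,468)),(0,80,74)),("top",T((518,415)),(0,-80,74)),
("side",S((55,262)),(130,89,186)),("side",S((205,290)),(45,89,186)),("side",S((200,72)),(130,-89,186)),("side",S((332,90)),(45,-89,186)),
("side",S((376,408)),(-25,50,92)),("side",S((438,283)),(-25,-50,92)),("side",S((407,275)),(0,-80,74)),("side",S((318,455)),(0,80,74))]
T=lambda px:un(px,8,(270,150)); S=lambda px:un(px,8,(235,140))
c,s=np.cos(np.pi/6),np.sin(np.pi/6)
f=lambda x,y:(x*c,y,105+x*s)
W=[("top",T((289,333)),f(0,0)),("top",T((213,222)),f(32,42)),("top",T((412,270)),f(32,-42)),("top",T((168,392)),f(-32,42)),("top",T((360,435)),f(-32,-42)),
("side",S((374,182)),f(0,0)),("side",S((382,90)),f(32,-42)),("side",S((257,172)),f(32,42)),("side",S((372,280)),f(-32,42)),("side",S((487,197)),f(-32,-42))]
for name,L in (("stand",B),("warmer",W)):
    def res(p,raw=False):
        Rm,t=pose(p)
        r=np.array([proj(d[n],Rm@np.array(P,float)+t)[0]-uv for n,uv,P in L])
        return r if raw else r.ravel()
    best=min((least_squares(res,[600,y,a],loss='soft_l1') for a in (-1.5,0,1.5,3) for y in(-100,300)),key=lambda q:q.cost)
    print(name,best.x.round(4),best.cost); print(np.c_[[l[2] for l in L],res(best.x,True).round(1)])
    sd=np.sqrt(np.diag(np.linalg.inv(best.jac.T@best.jac)));print("sd/px",sd)
E
python3 fit.py
```

```text
side [105. 921. 770.]
top [ 325.    6. 1454.]
stand [5.394365e+02 2.291798e+02 1.813000e-01] 11.17504915856974
[[ 4.50e+01  8.90e+01  1.86e+02  6.00e-01  1.20e+00]
 [ 4.50e+01 -8.90e+01  1.86e+02 -8.00e-01  1.60e+00]
 [ 1.30e+02  8.90e+01  1.86e+02  4.00e-01 -4.00e-01]
 [ 1.30e+02 -8.90e+01  1.86e+02 -8.00e-01 -2.00e-01]
 [ 7.50e+01 -3.50e+01  1.40e+02 -2.00e-01  7.00e-01]
 [-2.50e+01  5.00e+01  9.20e+01  1.50e+00  3.00e-01]
 [-2.50e+01 -5.00e+01  9.20e+01 -1.00e+00  1.00e-01]
 [ 0.00e+00  8.00e+01  7.40e+01 -1.10e+00  5.00e-01]
 [ 0.00e+00 -8.00e+01  7.40e+01 -3.00e-01  1.10e+00]
 [ 1.30e+02  8.90e+01  1.86e+02 -8.00e-01 -1.90e+00]
 [ 4.50e+01  8.90e+01  1.86e+02  4.00e-01 -1.90e+00]
 [ 1.30e+02 -8.90e+01  1.86e+02 -1.70e+00 -2.00e-01]
 [ 4.50e+01 -8.90e+01  1.86e+02 -2.00e-01  2.00e-01]
 [-2.50e+01  5.00e+01  9.20e+01  2.00e-01 -2.00e+00]
 [-2.50e+01 -5.00e+01  9.20e+01 -8.00e-01  2.00e-01]
 [ 0.00e+00 -8.00e+01  7.40e+01  7.00e-01 -1.00e+00]
 [ 0.00e+00  8.00e+01  7.40e+01 -7.00e-01 -2.00e-01]]
sd/px [0.98521622 1.15971258 0.01057301]
warmer [ 5.680946e+02 -1.834906e+02 -2.134000e
[... 214 characters left out ...]
20000000e+01  1.21000000e+02 -9.00000000e-01
   2.80000000e+00]
 [-2.77128129e+01  4.20000000e+01  8.90000000e+01  7.00000000e-01
  -1.00000000e+00]
 [-2.77128129e+01 -4.20000000e+01  8.90000000e+01  6.00000000e-01
  -6.00000000e-01]
 [ 0.00000000e+00  0.00000000e+00  1.05000000e+02 -1.00000000e-01
  -0.00000000e+00]
 [ 2.77128129e+01 -4.20000000e+01  1.21000000e+02 -4.00000000e-01
  -3.00000000e-01]
 [ 2.77128129e+01  4.20000000e+01  1.21000000e+02 -3.00000000e-01
  -6.00000000e-01]
 [-2.77128129e+01  4.20000000e+01  8.90000000e+01 -5.00000000e-01
   0.00000000e+00]
 [-2.77128129e+01 -4.20000000e+01  8.90000000e+01  2.00000000e-01
  -1.00000000e-01]]
sd/px [1.45600846 1.54110772 0.03452854]
```

```bash
cat >> h.py <<'E'
def back(c,uv,z):
    n=cv2.undistortPoints(np.array([[uv]],float),c["K"],c["D"])[0,0]
    Rm=cv2.Rodrigues(c["rvec"])[0]; d=Rm.T@np.r_[n,1]; C=-Rm.T@c["tvec"]
    return C+d*(z-C[2])/d[2]
E
python3 - <<'E'
from h import *
d=pickle.load(open("cap0.pkl","rb"))
t=d["top"]
for n,uv,z in [("bottle",(246,171),150),("rack",(262,247),80),("jar",(264,141),90),("beaker",(110,185),110),("tipbox",(396,204),80)]:
    print(n,back(t,uv,z).round(0))
for a in [(539.4,229.2,.1813)]:
    Rm,tt=pose(a); print("handle",Rm@[-25,0,92]+tt, "tipped", Rm@[-66.8,0,62.6]+tt,"capcentre tipped",Rm@[-4.6,35,147.6]+tt)
E
```

```text
bottle [625.  21. 150.]
rack [379. -40.  80.]
jar [749. -38.  90.]
beaker [573. 477. 110.]
tipbox [ 539. -500.   80.]
handle [514.80974692 224.69228954  92.        ] tipped [473.69484378 217.15539764  62.6       ] capcentre tipped [528.56459878 262.79693558 147.6       ]
```

```bash
cat > pl.py <<'E'
from h import *
from workcell import status
ST=(539.4,229.2,.1813); WA=(568.1,-183.5,-.2134)
def cur():
    o=status.get_obs(); return o["eef_pos"].copy(), R.from_rotvec(o["eef_rot"]), o
def tool(phi,yaw,dev=0.):
    # tool x = level y of the frame; z=(sin phi,0,-cos phi)
    s,c=np.sin(phi),np.cos(phi)
    M=np.array([[0,c,s],[1,0,0],[0,s,-c]],float)
    return R.from_euler('z',yaw)*R.from_matrix(M)
def rows(wps,vmax=58,wmax=10.,start=None,prnt=True,nmin=1):
    """wps: list of (pos, Rot[, n])"""
    p,Q=start if start else cur()[:2]
    out=[]
    for w in wps:
        P,Rt=w[0],w[1]; P=np.array(P,float)
        rv=(Q.inv()*Rt).as_rotvec(); ang=np.degrees(np.linalg.norm(rv))
        n=max(int(np.ceil(np.linalg.norm(P-p)/vmax)),int(np.ceil(ang/wmax)),nmin)
        if len(w)>2: n=max(n,w[2])
        for i in range(n):
            dl=(P-p)/n
            Qi=Q*R.from_rotvec(rv*i/n)
            t=Qi.inv().apply(dl)/1000; a=np.degrees(rv/n)
            out.append((t.round(4),a.round(2)))
        p,Q=P,Rt
    if prnt:
        print("["+",".join('{"translation":[%s],"turn":[%s]}'%(",".join("%g"%x for x in t),",".join("%g"%x for x in a)) for t,a in out)+"]",len(out))
    return out
def err(P,Rt):
    p,Q,o=cur(); return "now",p.round(1),"d_world",(np.array(P)-p).round(1),"d_tool mm",Q.inv().apply(np.array(P)-p).round(1),"turn",np.degrees((Q.inv()*Rt).as_rotvec()).round(2)
def L(fr,P): Rm,t=pose(fr); return Rm@np.array(P,float)+t
def Ld(fr,v): return pose(fr)[0]@np.array(v,float)
E
python3 - <<'E'
from pl import *
Q=tool(np.radians(30),ST[2]); z=Q.apply([0,0,1]); print(z)
bar=L(ST,(-25,0,92)); pre=bar-46*z; print(pre)
rows([((335,-150,240),R.from_quat(cur()[1].as_quat())*R.from_rotvec((cur()[1].inv()*Q).as_rotvec()*.5)),(pre,Q)])
E
```

```text
[ 0.49180506  0.09015421 -0.8660254 ]
[492.18671409 220.54519591 131.83716857]
[{"translation":[0.0382,-0.0426,-0.005],"turn":[-1.77,1.51,-5.67]},{"translation":[0.0424,-0.0385,-0.0052],"turn":[-1.77,1.51,-5.67]},{"translation":[0.0461,-0.0339,-0.0051],"turn":[-1.77,1.51,-5.67]},{"translation":[0.0493,-0.0291,-0.0048],"turn":[-1.77,1.51,-5.67]},{"translation":[0.0521,-0.0239,-0.0043],"turn":[-1.77,1.51,-5.67]},{"translation":[0.0543,-0.0185,-0.0036],"turn":[-1.77,1.51,-5.67]},{"translation":[0.0559,-0.013,-0.0026],"turn":[-1.77,1.51,-5.67]},{"translation":[0.0483,-0.0109,0.0161],"turn":[-1.55,1.32,-4.96]},{"translation":[0.0487,-0.0071,0.0169],"turn":[-1.55,1.32,-4.96]},{"translation":[0.0488,-0.0034,0.0179],"turn":[-1.55,1.32,-4.96]},{"translation":[0.0485,0.0003,0.019],"turn":[-1.55,1.32,-4.96]},{"translation":[0.0479,0.004,0.0202],"turn":[-1.55,1.32,-4.96]},{"translation":[0.0469,0.0075,0.0214],"turn":[-1.55,1.32,-4.96]},{"translation":[0.0456,0.0109,0.0228],"turn":[-1.55,1.32,-4.96]},{"translation":[0.0439,0.0142,0.0241],"turn":[-1.55,1.32,-4.96]}] 15
```

{"name": "carry_out", "arguments": {
  "deltas": [
    {"translation":[0.0382,-0.0426,-0.005],"turn":[-1.8,1.5,-5.7]},
    {"translation":[0.0424,-0.0385,-0.005],"turn":[-1.8,1.5,-5.7]},
    {"translation":[0.0461,-0.034,-0.005],"turn":[-1.8,1.5,-5.7]},
    {"translation":[0.049,-0.029,-0.005],"turn":[-1.8,1.5,-5.7]},
    {"translation":[0.052,-0.024,-0.004],"turn":[-1.8,1.5,-5.7]},
    {"translation":[0.054,-0.0185,-0.0035],"turn":[-1.8,1.5,-5.7]},
    {"translation":[0.056,-0.013,-0.0025],"turn":[-1.8,1.5,-5.7]}
  ],
  "jaw": 0.5
}}

```text
time: 1.02
eef_pos: [333.3, -140.2, 235.7]
eef_rot: [2.55, 1.473, 0.331]
wrist_force: [0.9, 0.1, 0.3]
finger_gap: 47.2
```

```bash
python3 - <<'E'
from pl import *
Q=tool(np.radians(30),ST[2]); z=Q.apply([0,0,1])
bar=L(ST,(-25,0,92)); pre=bar-46*z
print(*err(pre,Q)); print(cur()[2]["joint_positions"].round(3))
rows([(pre,Q)])
E
```

```text
now [ 333.3 -140.2  235.7] d_world [ 158.9  360.8 -103.9] d_tool mm [379.6 -73.9 128.8] turn [-12.05  10.02 -38.76]
[-0.703 -0.583  1.867  0.149  1.612 -0.155]
[{"translation":[0.0475,-0.0092,0.0161],"turn":[-1.51,1.25,-4.84]},{"translation":[0.0477,-0.0057,0.0169],"turn":[-1.51,1.25,-4.84]},{"translation":[0.0477,-0.0021,0.0179],"turn":[-1.51,1.25,-4.84]},{"translation":[0.0473,0.0015,0.0189],"turn":[-1.51,1.25,-4.84]},{"translation":[0.0466,0.0049,0.02],"turn":[-1.51,1.25,-4.84]},{"translation":[0.0456,0.0083,0.0212],"turn":[-1.51,1.25,-4.84]},{"translation":[0.0443,0.0115,0.0224],"turn":[-1.51,1.25,-4.84]},{"translation":[0.0427,0.0146,0.0237],"turn":[-1.51,1.25,-4.84]}] 8
```

{"name": "carry_out", "arguments": {
  "deltas": [
    {"translation":[0.0475,-0.009,0.015],"turn":[-1.5,1.25,-4.85]},
    {"translation":[0.0477,-0.0057,0.016],"turn":[-1.5,1.25,-4.85]},
    {"translation":[0.0477,-0.002,0.017],"turn":[-1.5,1.25,-4.85]},
    {"translation":[0.0473,0.0015,0.018],"turn":[-1.5,1.25,-4.85]},
    {"translation":[0.0466,0.005,0.019],"turn":[-1.5,1.25,-4.85]},
    {"translation":[0.0456,0.008,0.02],"turn":[-1.5,1.25,-4.85]},
    {"translation":[0.044,0.0115,0.02],"turn":[-1.5,1.25,-4.85]},
    {"translation":[0.042,0.0146,0.02],"turn":[-1.5,1.25,-4.85]}
  ]
}}

```text
time: 2.02
eef_pos: [485.5, 234.3, 141.8]
eef_rot: [1.72, 2.128, 0.575]
wrist_force: [1.3, -0.6, 0.0]
finger_gap: 47.1
```

```bash
cat > look.py <<'E'
import sys
from pl import *
from workcell import eyes
def grab(name,tag):
    p,Q,o=cur(); c=eyes.capture(name)
    if name=="wrist":
        Tt=np.eye(4);Tt[:3,:3]=Q.as_matrix();Tt[:3,3]=p
        C=np.linalg.inv(Tt@c["T_tool_cam"]); c["rvec"]=cv2.Rodrigues(C[:3,:3])[0].ravel(); c["tvec"]=C[:3,3]
    cv2.imwrite(f"pics/{name}_{tag}.png",c["pixels"][...,::-1])
    pickle.dump(c,open(f"pics/{name}_{tag}.pkl","wb")); return c
def draw(c,polys,fn,box=None,s=1):
    im=c["pixels"][...,::-1].copy(); x0,y0,x1,y1=box or (0,0,512,384)
    im=cv2.resize(im[y0:y1,x0:x1],None,fx=s,fy=s,interpolation=cv2.INTER_CUBIC)
    for P,col in polys:
        uv=((proj(c,P)-[x0,y0]+.5)*s-.5)
        cv2.polylines(im,[np.round(uv*8).astype(int).reshape(-1,1,2)],False,col,1,cv2.LINE_AA,3)
    cv2.imwrite(fn,im)
E
python3 - <<'E'
from look import *
Q=tool(np.radians(30),ST[2]); z=Q.apply([0,0,1])
bar=L(ST,(-25,0,92)); pre=bar-46*z
print(*err(pre,Q)); print(cur()[2]["joint_positions"].round(3))
c=grab("wrist","1"); s=grab("side","1")
bl=[L(ST,(-25,y,92)) for y in (-50,50)]
pan=[L(ST,(0,y,74)) for y in (-80,80)]
rf=[L(ST,(x,y,186)) for x,y in((45,-89),(45,89),(130,89),(130,-89),(45,-89))]
th=np.linspace(0,6.3,40)
caps=[[L(ST,(75+16*np.cos(a),y+16*np.sin(a),140)) for a in th] for y in(-35,35)]
g=(0,255,0)
pl=[(bl,g),(pan,g),(rf,g)]+[(q,g) for q in caps]
draw(c,pl,"pics/w1d.png",s=1.5)
draw(s,pl,"pics/s1d.png",(145,150,290,300),4)
E
```

```text
now [485.5 234.3 141.8] d_world [  6.7 -13.7  -9.9] d_tool mm [-14.7  -2.   10.6] turn [ 0.81 -0.2   1.67]
[ 0.422 -0.284  1.936 -0.144  0.969  0.26 ]
```

View pics/w1d.png

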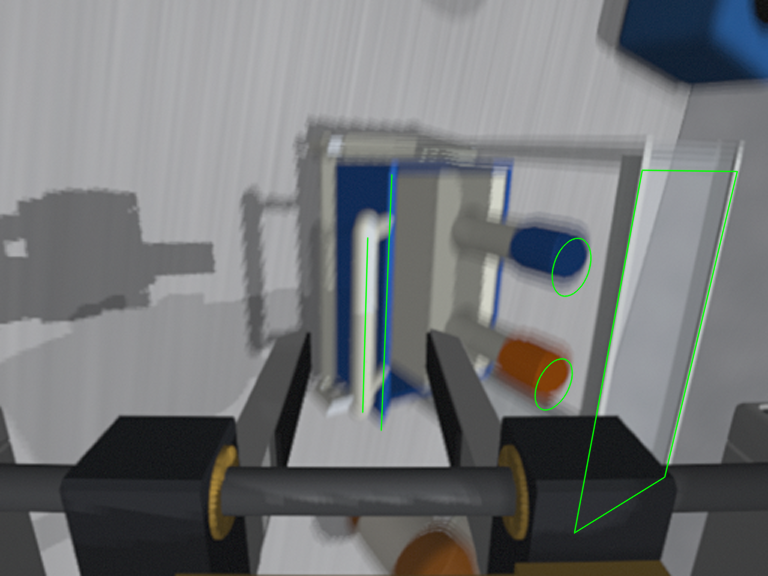

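View pics/s1d.png

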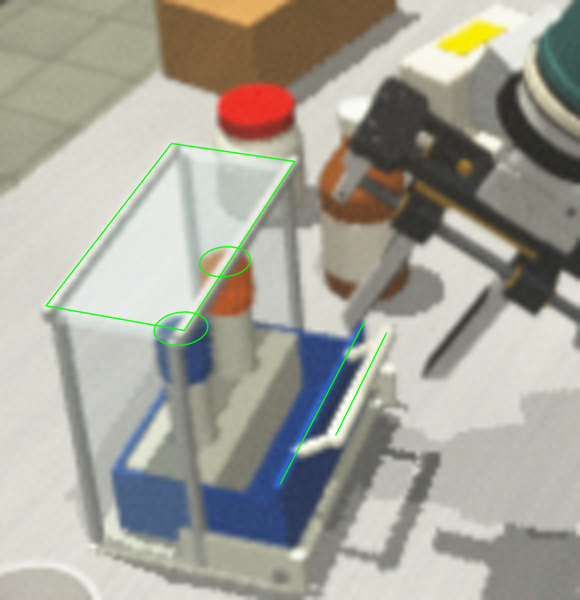

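{"name": "carry_out", "arguments": {
  "deltas": [
    {"translation":[-0.015,-0.002,0],"turn":[0.8,-0.2,1.7]},
    {"translation":[0,0,0],"turn":[0,0,0]}
  ]
}}

```text
time: 2.38
eef_pos: [485.3, 218.5, 138.1]
eef_rot: [1.767, 2.117, 0.56]
wrist_force: [-0.1, -0.1, 0.3]
finger_gap: 47.1
```

```bash
python3 - <<'E'
from look import *
c=grab("wrist","2"); s=grab("side","2"); t=grab("top","2")
print(cur()[0],np.abs(cur()[2]["dq"]).max())
draw(c,[],"pics/w2d.png",(180,50,460,310),2.8)
draw(s,[],"pics/s2d.png",(145,170,285,300),5)
E
```

```text
[485.43720137 219.22839298 138.51009987] 0.00899552133615978
```

View pics/w2d.png

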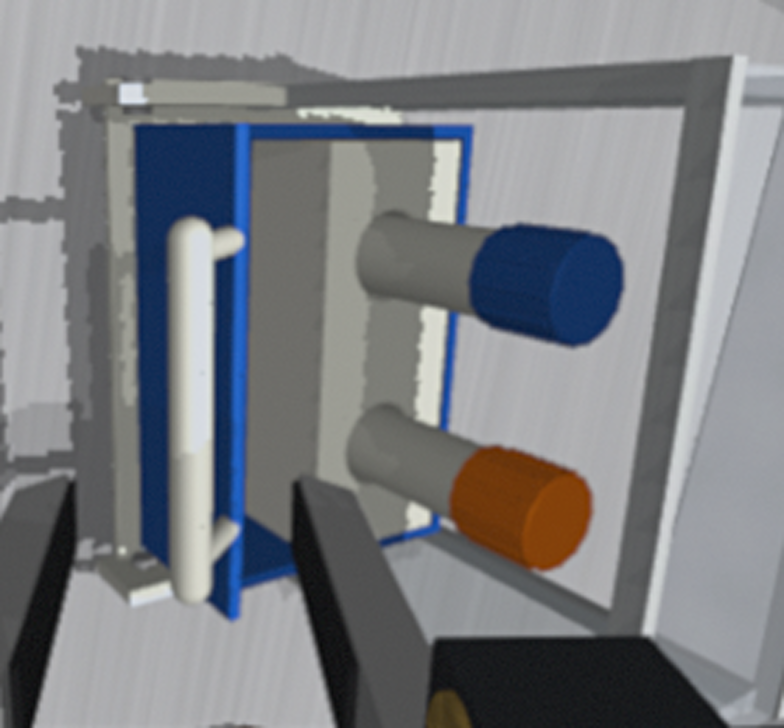

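View pics/s2d.png

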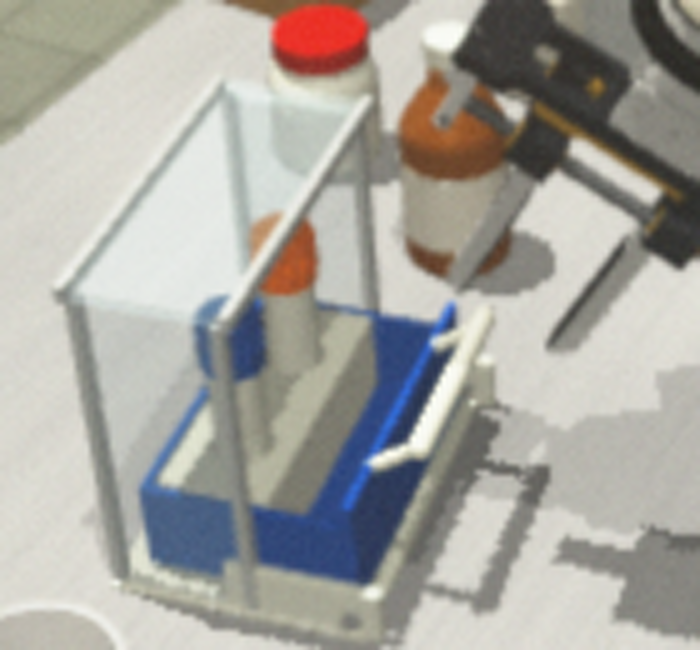

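```bash
cat > fit2.py <<'E'
from look import *
w=pickle.load(open("pics/wrist_2.pkl","rb")); s=pickle.load(open("pics/side_2.pkl","rb"))
d0=pickle.load(open("cap0.pkl","rb")); t=d0["top"]
W=lambda px:un(px,2.8,(180,50)); S=lambda px:un(px,5,(145,170)); T=lambda px:un(px,7,(135,135))
Lw=[(w,W((191,218)),(-25,50,92)),(w,W((190,600)),(-25,-50,92)),(w,W((236,127)),(0,80,74)),(w,W((229,617)),(0,-80,74)),(w,W((580,289)),(75,35,140)),(w,W((556,519)),(75,-35,140))]
Ls=[(s,S((418,455)),(-25,50,92)),(s,S((488,312)),(-25,-50,92)),(s,S((448,305)),(0,-80,74)),(s,S((348,500)),(0,80,74))]
Lt=[(t,T((388,255)),(75,-35,140)),(t,T((242,505)),(-25,50,92)),(t,T((465,475)),(-25,-50,92)),(t,T((200,468)),(0,80,74)),(t,T((518,415)),(0,-80,74))]
for nm,LL in (("w",Lw),("s",Ls),("t",Lt),("all",Lw+Ls+Lt)):
    def res(p,raw=False):
        Rm,tt=pose(p)
        r=np.array([proj(c,Rm@np.array(P,float)+tt)[0]-uv for c,uv,P in LL]); return r if raw else r.ravel()
    b=least_squares(res,ST,x_scale=(1,1,.01)); print(nm,b.x.round(4),b.cost.round(2)); print(res(b.x,True).round(1).tolist())
E
python3 fit2.py
```

```text
w [5.354943e+02 2.310582e+02 1.782000e-01] 59.55
[[-1.0, 6.7], [-0.9, -6.7], [-0.9, -3.1], [-1.3, 1.4], [3.3, 0.2], [1.1, 1.2]]
s [5.392780e+02 2.307501e+02 1.841000e-01] 5.06
[[0.0, -1.9], [-1.4, 1.1], [1.2, -0.5], [0.2, 1.4]]
t [5.413634e+02 2.285113e+02 1.810000e-01] 2.52
[[-0.0, 0.2], [1.8, -0.2], [-0.8, -0.4], [-0.8, -0.0], [-0.1, 0.5]]
all [5.36212e+02 2.30891e+02 1.79600e-01] 78.06
[[-0.3, 7.1], [-0.2, -6.6], [-0.3, -2.7], [-0.5, 1.4], [3.8, 0.4], [1.7, 1.3], [1.0, -1.4], [-0.2, 1.5], [2.3, -0.2], [1.1, 1.8], [-0.8, 1.7], [0.9, 1.2], [-1.6, 1.1], [-1.6, 1.4], [-0.9, 2.0]]
```

```bash
sed -i 's/(-25,50,92)/(-25,56,92)/g;s/(-25,-50,92)/(-25,-56,92)/g' fit2.py; python3 fit2.py
```

```text
w [5.359925e+02 2.303862e+02 1.873000e-01] 13.1
[[-1.2, -0.3], [-0.0, 0.6], [-1.3, -2.1], [-0.3, 1.8], [3.3, 0.3], [1.7, 1.1]]
s [5.394366e+02 2.303995e+02 1.915000e-01] 2.3
[[-0.6, -0.3], [-0.8, -0.5], [1.0, -0.7], [0.4, 1.3]]
t [5.413879e+02 2.284979e+02 1.801000e-01] 1.24
[[0.0, 0.2], [-0.0, 0.0], [1.0, -0.7], [-0.8, -0.0], [-0.1, 0.5]]
all [5.366449e+02 2.302749e+02 1.878000e-01] 25.56
[[-0.5, 0.0], [0.6, 0.6], [-0.7, -1.8], [0.3, 1.8], [3.8, 0.4], [2.1, 1.2], [0.4, -0.0], [0.3, -0.2], [2.1, -0.4], [1.4, 1.6], [-0.8, 1.5], [-0.6, 1.5], [0.4, 0.5], [-1.4, 1.5], [-0.7, 1.7]]
```

```bash
sed -i 's/^ST=.*; WA/ST=(537.5,230.2,.187); WA/' pl.py; python3 - <<'E'
from pl import *
Q=tool(np.radians(30),ST[2]); z=Q.apply([0,0,1])
bar=L(ST,(-25,0,92)); g=bar+13*z
print(*err(g,Q)); rows([(g,Q,4)])
E
```

```text
now [485.4 219.2 138.5] d_world [ 33.9   7.5 -57.8] d_tool mm [ 1.2  1.6 67.4] turn [-0.36  0.12 -0.33]
[{"translation":[0.0003,0.0004,0.0168],"turn":[-0.09,0.03,-0.08]},{"translation":[0.0003,0.0004,0.0168],"turn":[-0.09,0.03,-0.08]},{"translation":[0.0003,0.0003,0.0168],"turn":[-0.09,0.03,-0.08]},{"translation":[0.0003,0.0003,0.0168],"turn":[-0.09,0.03,-0.08]}] 4
```

{"name": "carry_out", "arguments": {
  "deltas": [
    {"translation":[0.0003,0.0004,0.018],"turn":[-0.1,0,-0.1]},
    {"translation":[0.0003,0.0004,0.018],"turn":[-0.1,0,-0.1]},
    {"translation":[0.0003,0.0004,0.018],"turn":[-0.1,0,-0.1]},
    {"translation":[0.0003,0.0004,0.017],"turn":[-0.1,0,-0.1]},
    {"translation":[0,0,0],"turn":[0,0,0]}
  ]
}}

```text
time: 3.15
eef_pos: [524.3, 224.5, 80.6]
eef_rot: [1.757, 2.108, 0.574]
wrist_force: [0.0, 1.1, -0.2]
finger_gap: 47.0
```

```bash
python3 - <<'E'
from look import *
Q=tool(np.radians(30),ST[2]); z=Q.apply([0,0,1])
bar=L(ST,(-25,0,92)); g=bar+13*z
print(*err(g,Q)); c=grab("wrist","3"); s=grab("side","3")
draw(c,[([L(ST,(-25,y,92)) for y in(-56,56)],(0,255,0))],"pics/w3d.png",(100,80,400,384),2)
draw(s,[([L(ST,(-25,y,92)) for y in(-56,56)],(0,255,0))],"pics/s3d.png",(165,170,285,300),4.5)
E
```

```text
now [524.3 224.5  80.6] d_world [-4.9  2.3  0.1] d_tool mm [ 3.1 -3.8 -2.3] turn [ 0.48  0.2  -0.28]
```

View pics/w3d.png

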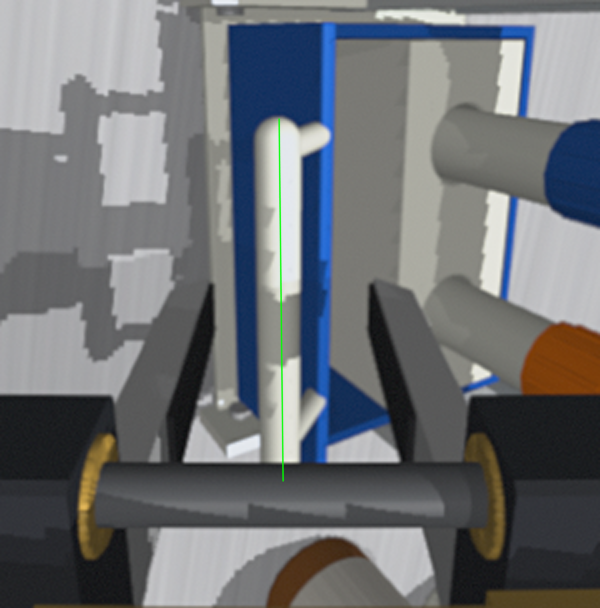

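View pics/s3d.png

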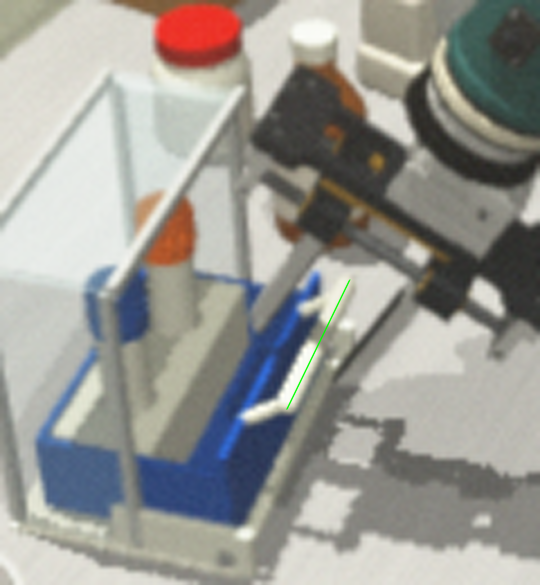

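{"name": "carry_out", "arguments": {
  "deltas": [
    {"translation":[0.002,-0.003,-0.001],"turn":[0,0,0]},
    {"translation":[0,0,0],"turn":[0,0,0]},
    {"translation":[0,0,0],"turn":[0,0,0]}
  ],
  "jaw": 0.2,
  "squeeze": 20
}}

```text
time: 3.62
eef_pos: [521.9, 226.8, 84.7]
eef_rot: [1.753, 2.103, 0.582]
wrist_force: [0.2, -0.3, 0.8]
finger_gap: 20.9
```

```bash
python3 - <<'E'
from pl import *
p,Q,o=cur(); print(p,o["wrist_force"].round(1),o["finger_gap"])
Q0=tool(np.radians(30),ST[2])
b=lambda t:L(ST,(-25*np.cos(t)-80*np.sin(t),0,12-25*np.sin(t)+80*np.cos(t)))
off=p-b(0); print("offset in tool",Q.inv().apply(off))
# rel. to previous bar points; extra push 4 mm along motion
ts=np.linspace(0,.66,8)
for a,c in zip(ts[:-1],ts[1:]): print(Q.inv().apply(b(c)-b(a)).round(1))
E
```

```text
[521.90704755 226.84203176  84.66043095] [ 0.2 -0.3  0.8] 20.939950231028494
offset in tool [-0.3562636   4.00227363 10.94853349]
[-0.  -7.8 -1.5]
[-0.  -7.9 -0.7]
[-0.  -7.9 -0. ]
[-0.  -7.9  0.7]
[-0.  -7.8  1.5]
[-0.  -7.6  2.2]
[-0.  -7.3  2.9]
```

{"name": "carry_out", "arguments": {
  "deltas": [
    {"translation":[0,-0.005,0.001],"turn":[0,0,0]},
    {"translation":[0,0,0],"turn":[0,0,0]},
    {"translation":[0,-0.009,-0.001],"turn":[0,0,0]},
    {"translation":[0,-0.009,-0.0005],"turn":[0,0,0]},
    {"translation":[0,-0.009,0],"turn":[0,0,0]}
  ],
  "jaw": 0.14
}}

```text
time: 4.25
eef_pos: [503.3, 223.8, 77.2]
eef_rot: [1.739, 2.088, 0.608]
wrist_force: [7.6, -0.3, -1.5]
finger_gap: 12.9
```

```bash
cat > tip.py <<'E'
from pl import *
p,Q,o=cur(); print(p.round(1),o["wrist_force"].round(1),o["finger_gap"].round(1))
r=np.linalg.inv(pose(ST)[0])@(p-np.array([ST[0],ST[1],0])); print("stand frame tcp",r.round(1))
b=lambda t:np.array((-25*np.cos(t)-80*np.sin(t),0,12-25*np.sin(t)+80*np.cos(t)))
for t in (0,.1,.2,.3,.4,.5,.62,.66,.7): print(t,"bar rel tcp in tool",Q.inv().apply(pose(ST)[0]@(b(t)-r)).round(1))
E
python3 tip.py
```

```text
Traceback (most recent call last):
  File "tip.py", line 2, in <module>
    p,Q,o=cur(); print(p.round(1),o["wrist_force"].round(1),o["finger_gap"].round(1))
                                                            ^^^^^^^^^^^^^^^^^^^^^
AttributeError: 'float' object has no attribute 'round'
```

```bash
sed -i 's/,o\["finger_gap"\].round(1)/,o["finger_gap"]/' tip.py; python3 tip.py
```

```text
[503.3 223.8  77.2] [ 7.6 -0.3 -1.5] 12.871216316317923
stand frame tcp [-34.8   0.   77.2]
0 bar rel tcp in tool [ 0.  16.2 -7.2]
0.1 bar rel tcp in tool [-0.  8. -9.]
0.2 bar rel tcp in tool [-0.  -0.4 -9.9]
0.3 bar rel tcp in tool [ -0.1  -8.7 -10. ]
0.4 bar rel tcp in tool [ -0.1 -17.1  -9.3]
0.5 bar rel tcp in tool [ -0.2 -25.3  -7.7]
0.62 bar rel tcp in tool [ -0.2 -34.9  -4.8]
0.66 bar rel tcp in tool [ -0.2 -38.   -3.6]
0.7 bar rel tcp in tool [ -0.2 -41.1  -2.2]
```

{"name": "carry_out", "arguments": {
  "deltas": [
    {"translation":[0,-0.009,0],"turn":[0,0,0]},
    {"translation":[0,-0.009,0.001],"turn":[0,0,0]},
    {"translation":[0,-0.009,0.0015],"turn":[0,0,0]},
    {"translation":[0,-0.009,0.002],"turn":[0,0,0]}
  ]
}}

```text
time: 4.75
eef_pos: [489.5, 221.4, 69.0]
eef_rot: [1.716, 2.064, 0.647]
wrist_force: [4.2, -2.8, 7.9]
finger_gap: 13.3
```

```bash
python3 tip.py
```

```text
[489.5 221.4  69. ] [ 4.2 -2.8  7.9] 13.259519832858999
stand frame tcp [-48.8   0.3  69. ]
0 bar rel tcp in tool [-0.2 32.6 -5.4]
0.1 bar rel tcp in tool [-0.2 24.5 -7.5]
0.2 bar rel tcp in tool [-0.2 16.2 -8.7]
0.3 bar rel tcp in tool [-0.3  7.9 -9.2]
0.4 bar rel tcp in tool [-0.3 -0.5 -8.8]
0.5 bar rel tcp in tool [-0.3 -8.8 -7.5]
0.62 bar rel tcp in tool [ -0.4 -18.5  -4.9]
0.66 bar rel tcp in tool [ -0.4 -21.7  -3.8]
0.7 bar rel tcp in tool [ -0.4 -24.8  -2.6]
```

{"name": "carry_out", "arguments": {
  "deltas": [
    {"translation":[0,-0.012,0.002],"turn":[0,0,0]},
    {"translation":[0,-0.012,0.003],"turn":[0,0,0]},
    {"translation":[0,-0.012,0.003],"turn":[0,0,0]}
  ]
}}

```text
time: 5.12
eef_pos: [475.9, 219.5, 55.8]
eef_rot: [1.698, 2.044, 0.679]
wrist_force: [3.5, -1.9, 5.6]
finger_gap: 13.6
```

```bash
python3 tip.py
```

```text
[475.9 219.5  55.8] [ 3.5 -1.9  5.6] 13.560249416129498
stand frame tcp [-62.5   1.   55.8]
0 bar rel tcp in tool [-0.8 51.7 -6.8]
0.1 bar rel tcp in tool [-0.8 43.6 -9.2]
0.2 bar rel tcp in tool [ -0.8  35.4 -10.7]
0.3 bar rel tcp in tool [ -0.8  27.  -11.4]
0.4 bar rel tcp in tool [ -0.9  18.7 -11.3]
0.5 bar rel tcp in tool [ -0.9  10.3 -10.3]
0.62 bar rel tcp in tool [-0.9  0.5 -8.1]
0.66 bar rel tcp in tool [-1.  -2.7 -7. ]
0.7 bar rel tcp in tool [-1.  -5.8 -5.9]
```

Near the stop; push a little further to confirm it.

{"name": "carry_out", "arguments": {
  "deltas": [
    {"translation":[0,-0.01,0.002],"turn":[0,0,0]},
    {"translation":[0,-0.01,0.002],"turn":[0,0,0]}
  ]
}}

```text
time: 5.38
eef_pos: [475.8, 219.7, 55.5]
eef_rot: [1.674, 2.022, 0.713]
wrist_force: [18.8, -3.6, 0.6]
finger_gap: 13.3
```

```bash
python3 tip.py; python3 - <<'E'
from look import *
s=grab("side","4"); c=grab("wrist","4")
draw(s,[],"pics/s4d.png",(145,150,305,310),3.7)
E
```

```text
[475.8 219.7  55.5] [18.8 -3.6  0.6] 13.3302084059737
stand frame tcp [-62.6   1.2  55.5]
0 bar rel tcp in tool [-1.1 52.1 -5. ]
0.1 bar rel tcp in tool [-1.1 44.2 -7.7]
0.2 bar rel tcp in tool [-1.1 36.  -9.5]
0.3 bar rel tcp in tool [ -1.1  27.7 -10.5]
0.4 bar rel tcp in tool [ -1.1  19.3 -10.7]
0.5 bar rel tcp in tool [ -1.1  11.  -10.1]
0.62 bar rel tcp in tool [-1.1  1.1 -8.2]
0.66 bar rel tcp in tool [-1.1 -2.1 -7.3]
0.7 bar rel tcp in tool [-1.1 -5.3 -6.3]
```

View pics/s4d.png

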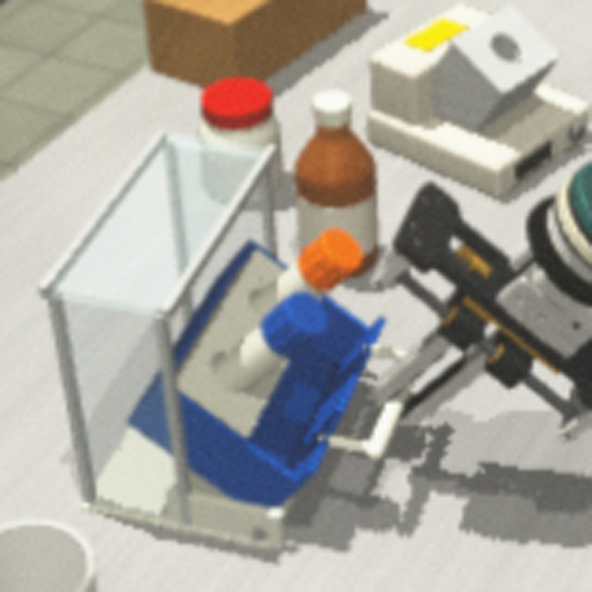

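View pics/wrist_4.png

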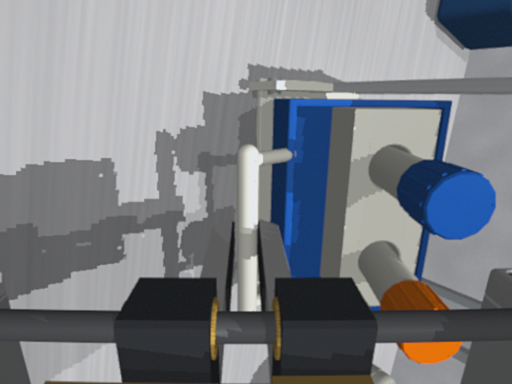

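{"name": "carry_out", "arguments": {
  "deltas": [
    {"translation":[0,0.001,0],"turn":[0,0,0]},
    {"translation":[0,0,0],"turn":[0,0,0]},
    {"translation":[0,0,-0.015],"turn":[0,0,0]},
    {"translation":[0,0,-0.03],"turn":[0,0,0]},
    {"translation":[0,0,-0.04],"turn":[0,0,0]}
  ],
  "jaw": 0.26
}}

```text
time: 6.1
eef_pos: [419.5, 207.4, 116.3]
eef_rot: [1.683, 2.031, 0.696]
wrist_force: [-0.1, 0.6, -0.7]
finger_gap: 24.3
```

```bash
python3 - <<'E'
from pl import *
Q=tool(.62,ST[2]); z=Q.apply([0,0,1])
g=L(ST,(-4.6,35,147.6)); pre=g-50*z
print(*err(pre,Q)); rows([(pre,Q)],vmax=40)
E
```

```text
now [419.5 207.4 116.3] d_world [78.5 51.  72. ] d_tool mm [ 35.6 112.5  -3.9] turn [ 2.21 -0.1  -0.03]
[{"translation":[0.0119,0.0375,-0.0013],"turn":[0.74,-0.03,-0.01]},{"translation":[0.0118,0.0375,-0.0018],"turn":[0.74,-0.03,-0.01]},{"translation":[0.0118,0.0374,-0.0023],"turn":[0.74,-0.03,-0.01]}] 3
```

{"name": "carry_out", "arguments": {
  "deltas": [
    {"translation":[0.0119,0.0375,-0.006],"turn":[0.7,0,0]},
    {"translation":[0.0119,0.0375,-0.002],"turn":[0.7,0,0]},
    {"translation":[0.0119,0.0375,-0.001],"turn":[0.7,0,0]},
    {"translation":[0,0,0],"turn":[0,0,0]},
    {"translation":[0,0,0],"turn":[0,0,0]}
  ],
  "jaw": 0.6
}}

```text
time: 6.72
eef_pos: [490.6, 258.6, 190.1]
eef_rot: [1.704, 2.062, 0.658]
wrist_force: [0.0, -0.1, -0.0]
finger_gap: 56.4
```

```bash
cat > tb.py <<'E'
from look import *
def tubepolys(o,Rm,col=(0,255,0)):
    th=np.linspace(0,2*np.pi,40)
    out=[]
    for zz,r in((120,16),(90,16),(90,14),(45,14)):
        out.append(([o+Rm@np.array([r*np.cos(a),r*np.sin(a),zz]) for a in th],col))
    return out
def binR(t): # bin axes in world
    return pose(ST)[0]@np.array([[np.cos(t),0,-np.sin(t)],[0,1,0],[np.sin(t),0,np.cos(t)]])
def binP(P,t): return L(ST,(0,0,12))+binR(t)@np.array(P,float)
E
python3 - <<'E'
from tb import *
Q=tool(.62,ST[2]); z=Q.apply([0,0,1])
g=L(ST,(-4.6,35,147.6)); pre=g-50*z
print(*err(pre,Q))
c=grab("wrist","5"); s=grab("side","5")
pl=tubepolys(binP((75,35,8),.62),binR(.62))+tubepolys(binP((75,-35,8),.62),binR(.62),(255,255,0))+[([binP((-25,y,80),.62) for y in(-56,56)],(0,255,0))]
draw(c,pl,"pics/w5d.png",s=1.5); draw(s,pl,"pics/s5d.png",(145,170,305,310),5)
draw(s,[],"pics/s5r.png",(145,170,305,310),5)
E
```

```text
now [490.6 258.6 190.1] d_world [ 7.3 -0.3 -1.8] d_tool mm [-1.7  4.8  5.6] turn [-0.25 -0.21  0.09]
```

View pics/w5d.png

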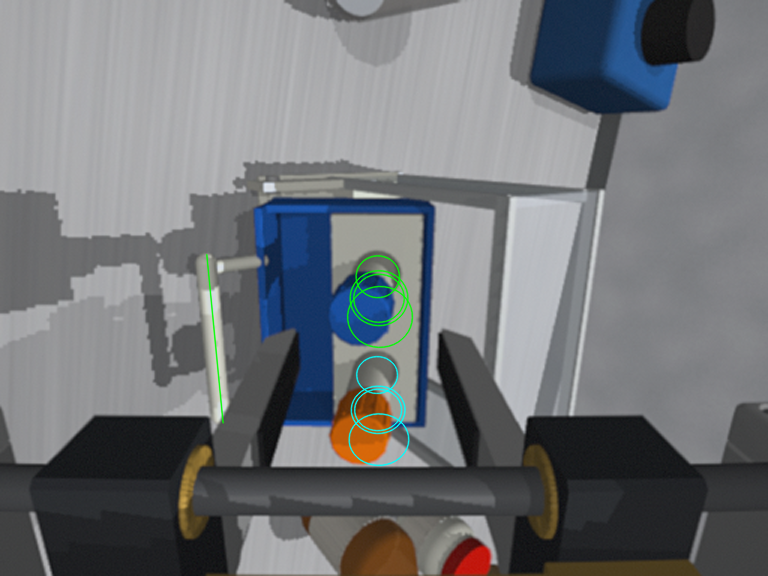

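View pics/s5d.png

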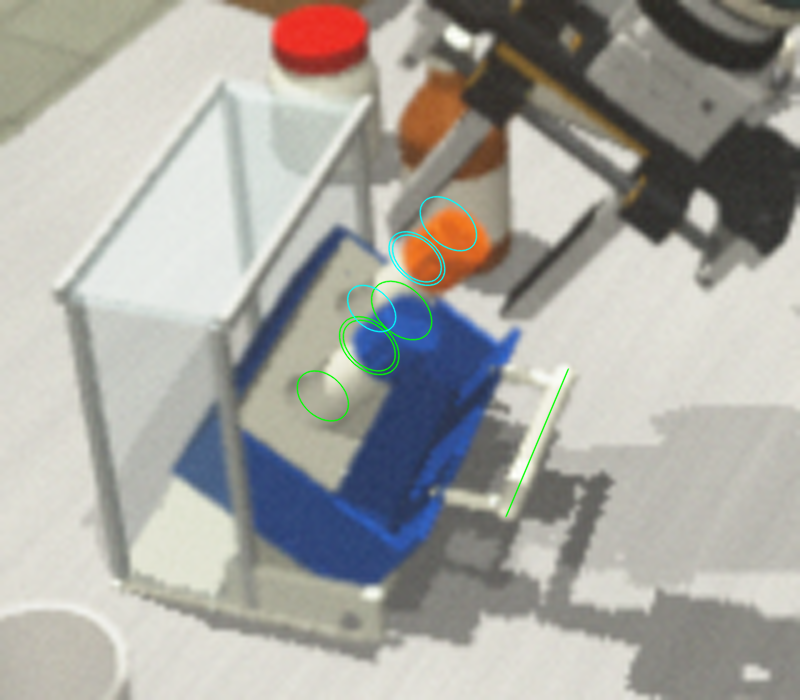

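```bash
cat >> tb.py <<'E'
def tube(y,t=.62,dl=.087):
    Rb=binR(t); A=np.array([[np.cos(dl),0,-np.sin(dl)],[0,1,0],[np.sin(dl),0,np.cos(dl)]])
    return binP((76.7,y,9.0),t), Rb@A
E
python3 - <<'E'
from tb import *
c=pickle.load(open("pics/wrist_5.pkl","rb")); s=pickle.load(open("pics/side_5.pkl","rb"))
pl=tubepolys(*tube(35))+tubepolys(*tube(-35),(255,255,0))
draw(c,pl,"pics/w5e.png",(150,100,350,330),3); draw(s,pl,"pics/s5e.png",(175,190,275,290),6)
E
```

```text
(no output)
```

View pics/w5e.png

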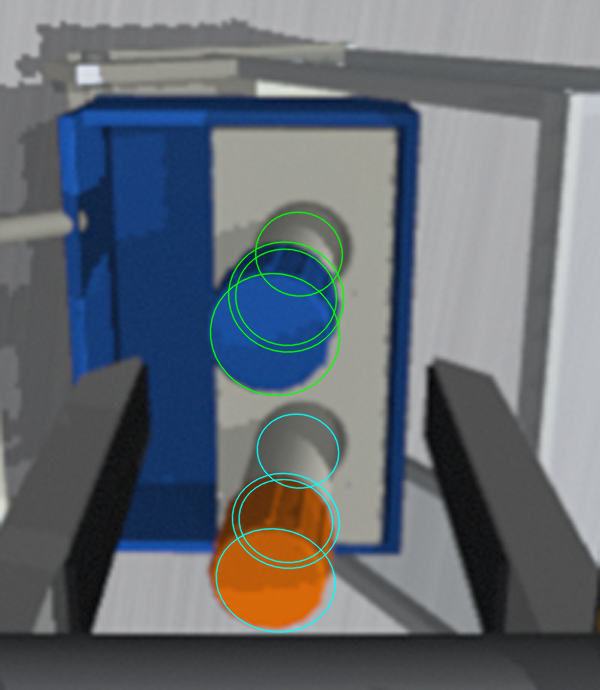

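View pics/s5e.png

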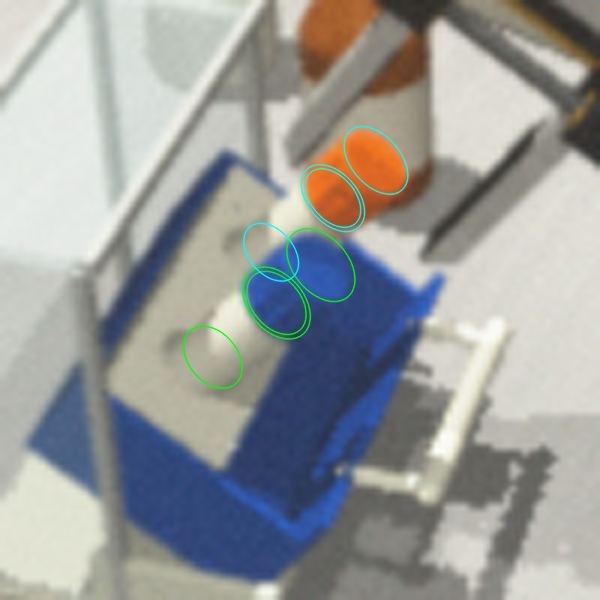

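```bash
cat > fito.py <<'E'
from tb import *
c=pickle.load(open("pics/wrist_5.pkl","rb")); s=pickle.load(open("pics/side_5.pkl","rb"))
def mask(cam,box):
    hsv=cv2.cvtColor(cam["pixels"],cv2.COLOR_RGB2HSV); m=((hsv[...,0]>6)&(hsv[...,0]<18)&(hsv[...,1]>215)&(hsv[...,2]>90)).astype(np.uint8)
    z=np.zeros_like(m); x0,y0,x1,y1=box; z[y0:y1,x0:x1]=m[y0:y1,x0:x1]; 
    n,l,st,ce=cv2.connectedComponentsWithStats(z); k=1+np.argmax(st[1:,4]); return l==k
mw=mask(c,(210,250,270,312)); ms=mask(s,(220,205,248,235))
for m,n in((mw,"w"),(ms,"s")):
    ys,xs=np.nonzero(m); print(n,m.sum(),xs.min(),xs.max(),ys.min(),ys.max()); cv2.imwrite(f"pics/m_{n}.png",m.astype(np.uint8)*255)
th=np.linspace(0,2*np.pi,48,endpoint=False)
def hull(cam,o,Rm,s=8):
    P=np.array([o+Rm@np.array([16*np.cos(a),16*np.sin(a),z]) for z in(90,120) for a in th])
    return cv2.convexHull(proj(cam,P).astype(np.float32))[:,0]
def ext(h): return np.r_[h.min(0),h.max(0)]
def mext(m): ys,xs=np.nonzero(m); return np.r_[xs.min()-.5,ys.min()-.5,xs.max()+.5,ys.max()+.5]
o,Rm=tube(-35)
def res(p):
    return np.r_[(ext(hull(c,o+p,Rm))-mext(mw)),(ext(hull(s,o+p,Rm))-mext(ms))]
b=least_squares(res,[0,0,0]); print("offset world",b.x.round(1),res([0,0,0]).round(1),res(b.x).round(1))
E
python3 fito.py; python3 -c "
import cv2,numpy as np
a=cv2.imread('pics/m_w.png');b=cv2.imread('pics/m_s.png')
cv2.imwrite('pics/m_ws.png',np.hstack([cv2.resize(a[240:320,200:280],None,fx=4,fy=4),cv2.resize(b[195:245,210:260],None,fx=6.4,fy=6.4)]))"
```

```text
w 1459 221 259 260 308
s 36 230 240 213 221
offset world [0. 0. 0.] [ 1.1 -2.2  3.2  1.6 -4.8 -1.9  2.   6.6] [ 1.1 -2.2  3.2  1.6 -4.8 -1.9  2.   6.6]
```

View pics/m_ws.png

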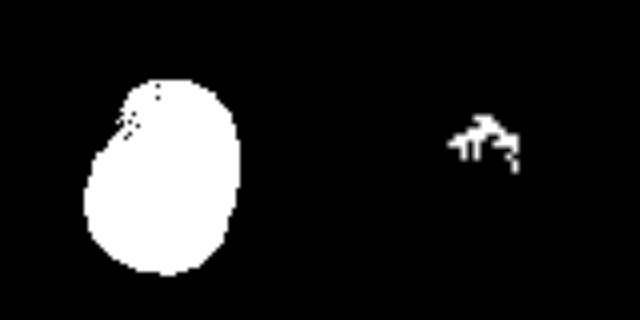

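```bash
sed -i 's/>215)&(hsv\[...,2\]>90)/>S)\&(hsv[...,2]>90)/; s/def mask(cam,box):/def mask(cam,box,S=215):/; s/ms=mask(s,(220,205,248,235))/ms=mask(s,(220,205,248,235),170)/; s/cv2.convexHull(proj(cam,P).astype(np.float32))\[:,0\]/proj(cam,P)/' fito.py
cat >> fito.py <<'E'
for cam,nm,box in((c,"w",(200,240,280,320)),(s,"s",(210,195,260,245))):
    draw(cam,tubepolys(o+b.x,Rm),f"pics/fo_{nm}.png",box,6)
off=b.x
o,Rm=tube(35); 
for cam,nm,box in((c,"w",(200,150,280,250)),(s,"s",(200,210,260,270))):
    draw(cam,tubepolys(o+off,Rm),f"pics/fb_{nm}.png",box,6)
E
python3 fito.py
python3 -c "
import cv2,numpy as np
f=lambda n:cv2.resize(cv2.imread('pics/'+n),(390,300))
cv2.imwrite('pics/f4.png',np.vstack([np.hstack([f('fo_w.png'),f('fo_s.png')]),np.hstack([f('fb_w.png'),f('fb_s.png')])]))"
```

```text
w 1459 221 259 260 308
s 185 226 242 212 227
offset world [ 4.2 -5.3 -7.9] [ 1.1 -2.2  3.2  1.6 -0.8 -0.9 -0.   0.6] [-0.5 -0.7  0.4  1.3 -1.   0.2 -0.4  1.5]
```

View pics/f4.png

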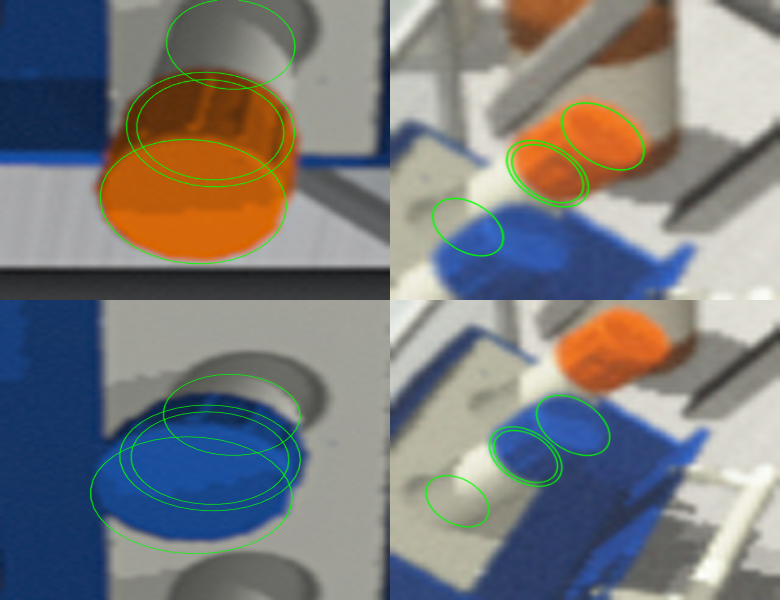

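```bash
python3 - <<'E'
from tb import *
o,Rm=tube(35); ax=Rm[:,2]; Q=tool(.707,ST[2]); print(ax,Q.apply([0,0,1]))
g=o+105*ax-19*ax; pre=g+69*ax
print(*err(g,Q)); rows([(pre,Q,2),(g,Q,4)])
E
```

```text
[-0.63823166 -0.12076023  0.76031396] [ 0.63823166  0.12076023 -0.76031396]
now [490.7 258.6 190.5] d_world [ 41.6   6.2 -61.3] d_tool mm [-1.9 -1.2 74.3] turn [-5.16 -0.22  0.07]
[{"translation":[-0.0008,-0.0037,0.0028],"turn":[-2.58,-0.11,0.03]},{"translation":[-0.0008,-0.0038,0.0026],"turn":[-2.58,-0.11,0.03]},{"translation":[-0,-0,0.0173],"turn":[0,0,0]},{"translation":[-0,-0,0.0173],"turn":[0,0,0]},{"translation":[-0,-0,0.0173],"turn":[0,0,0]},{"translation":[-0,-0,0.0173],"turn":[0,0,0]}] 6
```

{"name": "carry_out", "arguments": {
  "deltas": [
    {"translation":[-0.001,-0.004,0.003],"turn":[-2.6,-0.1,0]},
    {"translation":[-0.001,-0.004,0.003],"turn":[-2.6,-0.1,0]},
    {"translation":[0,0,0.015],"turn":[0,0,0]},
    {"translation":[0,0,0.015],"turn":[0,0,0]},
    {"translation":[0,0,0],"turn":[0,0,0]}
  ]
}}

```text
time: 7.45
eef_pos: [505.0, 257.4, 151.4]
eef_rot: [1.655, 2.0, 0.731]
wrist_force: [0.7, -0.2, -0.3]
finger_gap: 56.8
```

```bash
python3 - <<'E'
from tb import *
o,Rm=tube(35); ax=Rm[:,2]; Q=tool(.707,ST[2])
g=o+105*ax-19*ax
print(*err(g,Q)); c=grab("wrist","6")
p,Qc,_=cur(); zz=Qc.apply([0,0,1])
pl=tubepolys(*tube(35))+[([p-zz*40,p+zz*40],(0,0,255))]
draw(c,pl,"pics/w6d.png",(130,120,390,384),2.3)
E
```

```text
now [505.  257.4 151.4] d_world [ 27.3   7.5 -22.1] d_tool mm [ 2.3  7.2 35.1] turn [-0.22  0.09  0.1 ]
```

View pics/w6d.png

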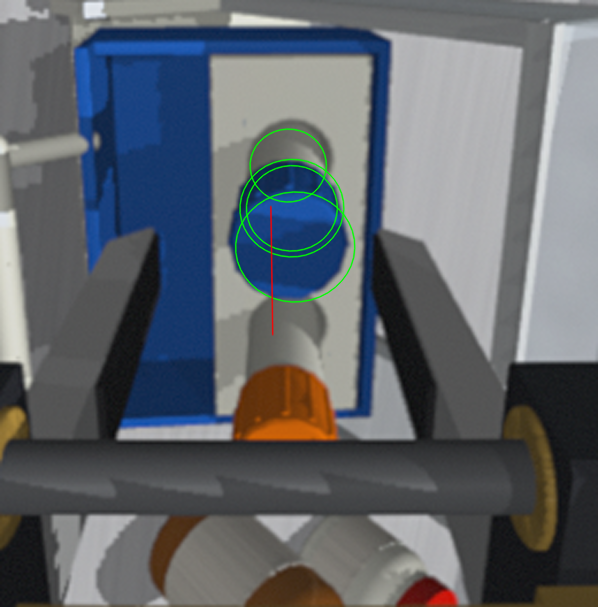

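{"name": "carry_out", "arguments": {
  "deltas": [
    {"translation":[0.002,0.004,0.004],"turn":[-0.2,0,0]},
    {"translation":[0.001,0.002,0.012],"turn":[0,0,0]},
    {"translation":[0,0.0005,0.012],"turn":[0,0,0]},
    {"translation":[0,0.0005,0.007],"turn":[0,0,0]},
    {"translation":[0,0,0],"turn":[0,0,0]}
  ]
}}

```text
time: 8.12
eef_pos: [535.3, 266.7, 129.8]
eef_rot: [1.652, 1.996, 0.738]
wrist_force: [0.1, 0.6, -0.1]
finger_gap: 56.5
```

```bash
python3 - <<'E'
from tb import *
o,Rm=tube(35); ax=Rm[:,2]; Q=tool(.707,ST[2])
g=o+105*ax-19*ax
print(*err(g,Q)); c=grab("wrist","7"); s=grab("side","7"); print(cur()[2]["wrist_force"])
draw(c,[],"pics/w7d.png",(130,120,390,384),2.3)
draw(s,tubepolys(*tube(35)),"pics/s7d.png",(175,170,295,270),6)
E
```

```text
now [535.3 266.7 129.8] d_world [-3.  -1.9 -0.5] d_tool mm [-1.3 -2.9 -1.8] turn [0.13 0.06 0.06]
[ 0.20311201 -0.24613896  0.70253322]
```

View pics/w7d.png

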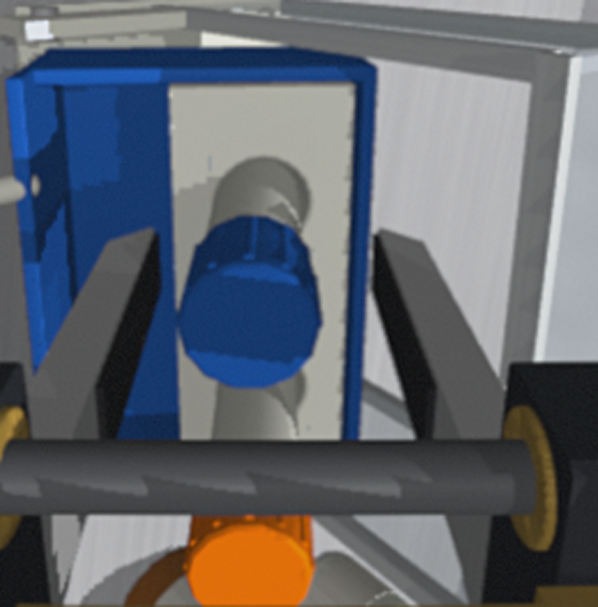

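View pics/s7d.png

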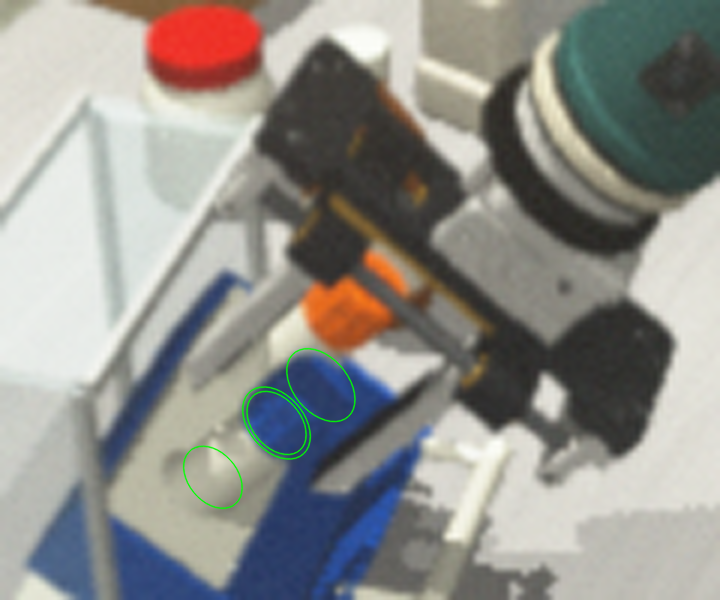

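{"name": "carry_out", "arguments": {
  "deltas": [
    {"translation":[-0.0005,-0.005,-0.001],"turn":[0,0,0]},
    {"translation":[0,0,0],"turn":[0,0,0]}
  ]
}}

```text
time: 8.48
eef_pos: [530.6, 265.5, 128.4]
eef_rot: [1.651, 1.995, 0.74]
wrist_force: [-0.1, -0.5, 0.5]
finger_gap: 56.5
```

{"name": "carry_out", "arguments": {
  "deltas": [
    {"translation":[0,0,0],"turn":[0,0,0]},
    {"translation":[0,0,0],"turn":[0,0,0]},
    {"translation":[0,0,0],"turn":[0,0,0]},
    {"translation":[0,0,0],"turn":[0,0,0]}
  ],
  "jaw": 0.2,
  "squeeze": 25
}}

```text
time: 8.98
eef_pos: [530.8, 265.8, 129.5]
eef_rot: [1.65, 1.994, 0.742]
wrist_force: [-0.1, 0.9, -0.5]
finger_gap: 30.8
```

```bash
python3 - <<'E'
from tb import *
o,Rm=tube(35); ax=Rm[:,2]; Q=tool(.707,ST[2])
g=o+105*ax-19*ax
print(*err(g,Q)); c=grab("wrist","8"); s=grab("side","8"); print(cur()[2]["wrist_force"],cur()[2]["ft_torque"],cur()[2]["finger_gap"])
p,Qc,_=cur(); 
TR=Qc.as_matrix()@np.array([[1,0,0],[0,-1,0],[0,0,-1]]); ot=p-TR[:,2]*86
draw(c,tubepolys(ot,TR),"pics/w8d.png",(130,120,390,384),2.3)
draw(s,tubepolys(ot,TR),"pics/s8d.png",(175,190,275,290),6)
E
```

```text
now [530.8 265.8 129.5] d_world [ 1.5 -0.9 -0.3] d_tool mm [-1.2  0.8  1.1] turn [ 0.35 -0.02  0.05]
[-0.5814859   0.92183608 -0.23640086] [-0.12927019  0.120683   -0.03819438] 30.829805285610572
```

View pics/w8d.png

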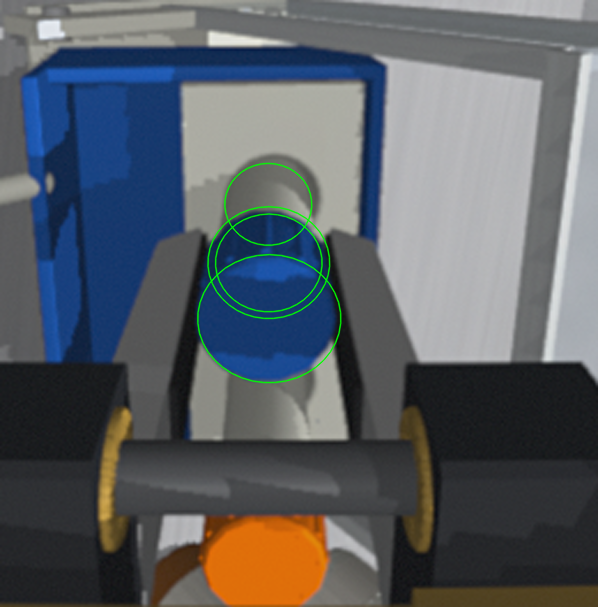

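View pics/s8d.png

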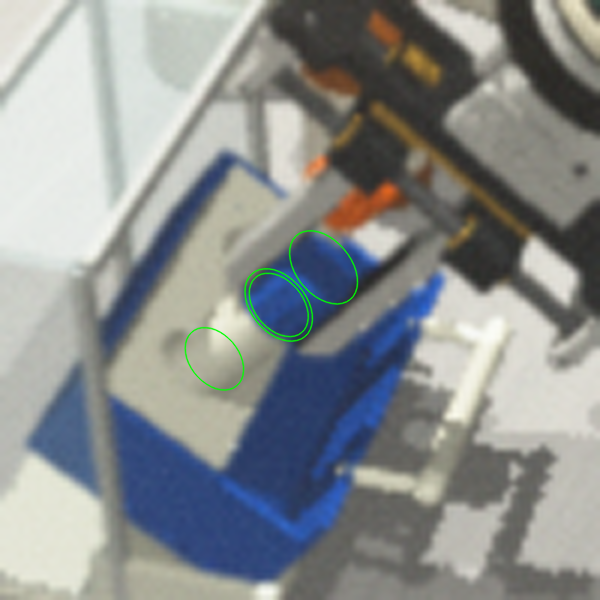

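{"name": "carry_out", "arguments": {
  "deltas": [
    {"translation":[0,0,-0.012],"turn":[0,0,0]},
    {"translation":[0,0,-0.015],"turn":[0,0,0]},
    {"translation":[0,0,-0.02],"turn":[0,0,0]},
    {"translation":[0,0,-0.025],"turn":[0,0,0]}
  ]
}}

```text
time: 9.57
eef_pos: [481.5, 255.9, 185.3]
eef_rot: [1.653, 1.995, 0.738]
wrist_force: [-1.0, 0.5, -0.4]
finger_gap: 31.2
```

```bash
cat > hold.py <<'E'
import sys
from tb import *
tag=sys.argv[1]
c=grab("wrist",tag); s=grab("side",tag); o=cur()[2]; print(o["wrist_force"].round(1),o["ft_torque"].round(2),o["finger_gap"],o["time"],o["joint_positions"].round(2))
p,Qc,_=cur(); print(p)
TR=Qc.as_matrix()@np.array([[1,0,0],[0,-1,0],[0,0,-1]]); ot=p-TR[:,2]*86
th=np.linspace(0,2*np.pi,40)
pl=tubepolys(ot,TR)+[([ot+TR@np.array([14*np.cos(a),14*np.sin(a),0]) for a in th],(0,255,255))]
draw(c,pl,f"pics/w{tag}d.png",(130,120,390,384),2.3)
u=proj(s,[ot+TR[:,2]*60])[0].astype(int); x0=max(0,min(512-140,u[0]-70)); y0=max(0,min(384-120,u[1]-60))
draw(s,pl,f"pics/s{tag}d.png",(x0,y0,x0+140,y0+120),5)
E
python3 hold.py 9
```

```text
[ 0.4 -0.8  0.1] [-0.06  0.25  0.  ] 31.34039719684114 9.675 [ 0.52 -0.38  1.98 -0.29  0.87  0.44]
[482.68391452 257.05892972 188.92802952]
```

View pics/w9d.png

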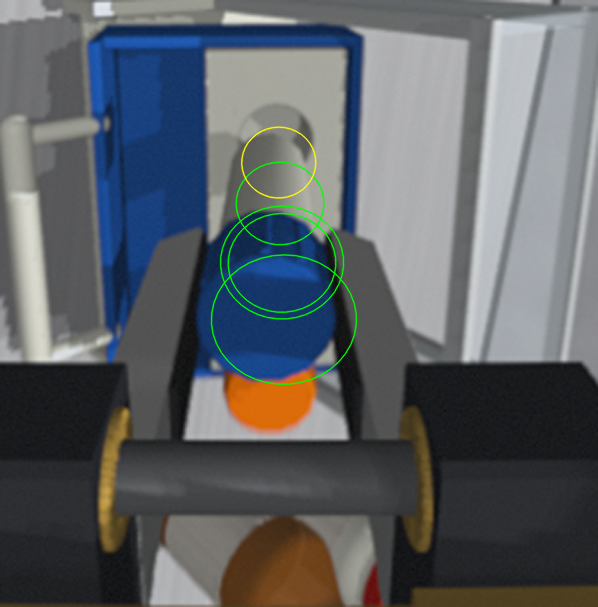

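View pics/s9d.png

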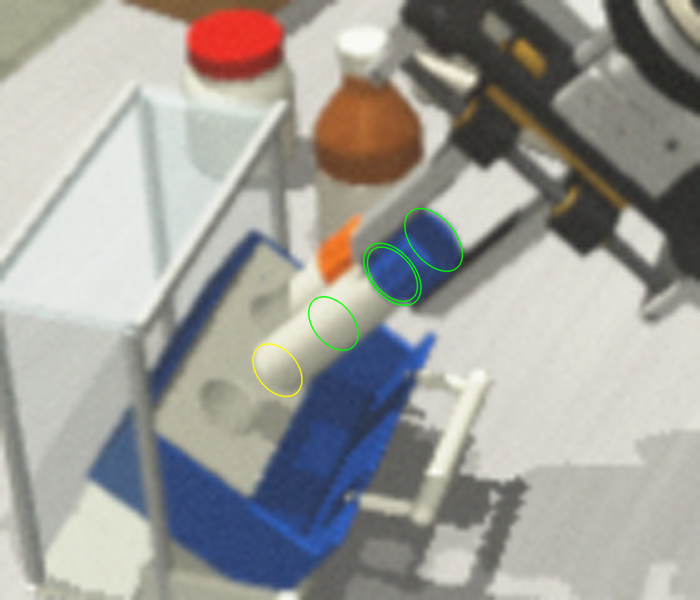

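```bash
cat > well.py <<'E'
from tb import *
def wpose(x,z,phideg,y=0.,base=None,Lg=86.):
    """tool pose to put foot centre at (x,y,z) in well_mouth frame with tube tilt phi (deg from vertical to the front)"""
    W=base or WA; a=np.pi/6
    Rw=pose(W)[0]@np.array([[np.cos(a),0,-np.sin(a)],[0,1,0],[np.sin(a),0,np.cos(a)]])
    m=L(W,(0,0,105)); foot=m+Rw@np.array([x,y,z])
    Q=tool(np.radians(phideg),W[2]); return foot-Q.apply([0,0,Lg]),Q
E
python3 - <<'E'
from well import *
P,Q=wpose(0,45,50); print(P)
p,Qc,_=cur()
w1=p+np.array([0,0,50.])
mid=(p*[1,1,0]+P*[1,1,0])/2+np.array([15,0,265.])
rows([(w1,Qc),(mid,Qc*R.from_rotvec((Qc.inv()*Q).as_rotvec()*.5)),(P,Q)],vmax=45)
E
```

```text
[ 481.72494164 -164.78256832  199.2508776 ]
[{"translation":[0,0.0164,-0.0189],"turn":[0,0,0]},{"translation":[0,0.0164,-0.0189],"turn":[0,0,0]},{"translation":[-0.042,-0.0003,-0.0073],"turn":[-0.88,-1.65,1.61]},{"translation":[-0.0422,0.0009,-0.0061],"turn":[-0.88,-1.65,1.61]},{"translation":[-0.0423,0.0022,-0.0048],"turn":[-0.88,-1.65,1.61]},{"translation":[-0.0423,0.0035,-0.0036],"turn":[-0.88,-1.65,1.61]},{"translation":[-0.0423,0.0047,-0.0023],"turn":[-0.88,-1.65,1.61]},{"translation":[-0.0421,-0.0114,0.0076],"turn":[-0.88,-1.65,1.61]},{"translation":[-0.0422,-0.0103,0.0086],"turn":[-0.88,-1.65,1.61]},{"translation":[-0.0422,-0.0093,0.0097],"turn":[-0.88,-1.65,1.61]},{"translation":[-0.0422,-0.0083,0.0108],"turn":[-0.88,-1.65,1.61]},{"translation":[-0.0421,-0.0073,0.0119],"turn":[-0.88,-1.65,1.61]}] 12
```

{"name": "carry_out", "arguments": {
  "deltas": [
    {"translation":[0,0.018,-0.022],"turn":[0,0,0]},
    {"translation":[0,0.018,-0.022],"turn":[0,0,0]},
    {"translation":[0,0.006,-0.008],"turn":[0,0,0]},
    {"translation":[-0.042,0,-0.0073],"turn":[-0.9,-1.65,1.6]},
    {"translation":[-0.042,0.001,-0.006],"turn":[-0.9,-1.65,1.6]},
    {"translation":[-0.042,0.002,-0.005],"turn":[-0.9,-1.65,1.6]},
    {"translation":[-0.042,0.002,-0.002],"turn":[-0.9,-1.65,1.6]},
    {"translation":[-0.042,0.002,0],"turn":[-0.9,-1.65,1.6]}
  ]
}}

```text
time: 10.68
eef_pos: [490.8, 43.1, 268.7]
eef_rot: [1.761, 1.752, 0.71]
wrist_force: [0.1, 0.4, -1.0]
finger_gap: 30.9
```

```bash
python3 - <<'E'
from well import *
P,Q=wpose(0,45,50); print(*err(P,Q)); print(cur()[2]["joint_positions"].round(2))
rows([(P,Q,6)],vmax=45)
E
```

```text
now [490.8  43.1 268.7] d_world [  -9.1 -207.9  -69.5] d_tool mm [-207.1  -55.7   46.3] turn [-5.05 -8.08  8.38]
[-0.03 -0.64  2.    0.01  1.   -0.03]
[{"translation":[-0.0345,-0.0093,0.0077],"turn":[-0.84,-1.35,1.4]},{"translation":[-0.0345,-0.0086,0.0084],"turn":[-0.84,-1.35,1.4]},{"translation":[-0.0345,-0.0078,0.0091],"turn":[-0.84,-1.35,1.4]},{"translation":[-0.0345,-0.0071,0.0098],"turn":[-0.84,-1.35,1.4]},{"translation":[-0.0344,-0.0064,0.0105],"turn":[-0.84,-1.35,1.4]},{"translation":[-0.0343,-0.0058,0.0112],"turn":[-0.84,-1.35,1.4]}] 6
```

```bash
python3 - <<'E'
from well import *
P,Q=wpose(0,45,10); print(P,*err(P,Q))
rows([(P,Q,6)],vmax=45,wmax=8)
E
```

```text
[ 531.51538506 -175.57213235  228.66460993] now [490.8  43.1 268.7] d_world [  40.7 -218.7  -40.1] d_tool mm [-217.7    0.3   60.7] turn [34.82 -4.8  10.8 ]
[{"translation":[-0.0363,0.0001,0.0101],"turn":[5.8,-0.8,1.8]},{"translation":[-0.0361,0.0022,0.0105],"turn":[5.8,-0.8,1.8]},{"translation":[-0.0359,0.0044,0.0107],"turn":[5.8,-0.8,1.8]},{"translation":[-0.0355,0.0066,0.0106],"turn":[5.8,-0.8,1.8]},{"translation":[-0.0351,0.0088,0.0103],"turn":[5.8,-0.8,1.8]},{"translation":[-0.0347,0.0109,0.0098],"turn":[5.8,-0.8,1.8]}] 6
```

{"name": "carry_out", "arguments": {
  "deltas": [
    {"translation":[-0.0363,0,0.007],"turn":[5.8,-0.8,1.8]},
    {"translation":[-0.036,0.002,0.007],"turn":[5.8,-0.8,1.8]},
    {"translation":[-0.036,0.0044,0.008],"turn":[5.8,-0.8,1.8]},
    {"translation":[-0.0355,0.0066,0.009],"turn":[5.8,-0.8,1.8]},
    {"translation":[-0.035,0.009,0.01],"turn":[5.8,-0.8,1.8]},
    {"translation":[-0.035,0.011,0.01],"turn":[5.8,-0.8,1.8]},
    {"translation":[0,0,0],"turn":[0,0,0]}
  ]
}}

```text
time: 11.55
eef_pos: [518.8, -185.7, 221.7]
eef_rot: [2.374, 1.887, 0.133]
wrist_force: [-0.5, 0.3, -0.6]
finger_gap: 30.8
```

```bash
python3 - <<'E'
from well import *
P,Q=wpose(0,45,10); print(*err(P,Q))
rows([(P,Q,2)],vmax=45,wmax=8)
E
```

```text
now [ 518.8 -185.7  221.7] d_world [12.7 10.1  7. ] d_tool mm [12.7 11.  -5.5] turn [-2.1  -0.01 -0.82]
[{"translation":[0.0064,0.0055,-0.0027],"turn":[-1.05,-0,-0.41]},{"translation":[0.0063,0.0056,-0.0026],"turn":[-1.05,-0,-0.41]}] 2
```

{"name": "carry_out", "arguments": {
  "deltas": [
    {"translation":[0.0064,0.006,-0.003],"turn":[-1,0,-0.4]},
    {"translation":[0.006,0.006,-0.003],"turn":[-1,0,-0.4]},
    {"translation":[0,0,0],"turn":[0,0,0]},
    {"translation":[0,0,0],"turn":[0,0,0]}
  ]
}}

```text
time: 12.05
eef_pos: [531.8, -172.2, 230.7]
eef_rot: [2.331, 1.887, 0.169]
wrist_force: [-0.1, 0.0, -0.2]
finger_gap: 30.9
```

```bash
cat > seew.py <<'E'
import sys
from well import *
tag=sys.argv[1]
p,Qc,o=cur()
c=grab("wrist",tag); s=grab("side",tag); t=grab("top",tag)
TR=Qc.as_matrix()@np.array([[1,0,0],[0,-1,0],[0,0,-1]]); ot=p-TR[:,2]*86
a=np.pi/6; Rw=pose(WA)[0]@np.array([[np.cos(a),0,-np.sin(a)],[0,1,0],[np.sin(a),0,np.cos(a)]]); m=L(WA,(0,0,105))
print("foot in well",(Rw.T@(ot-m)).round(1),"axis in well",(Rw.T@TR[:,2]).round(3),o["wrist_force"].round(1),o["finger_gap"],o["time"],o["joint_positions"].round(2))
th=np.linspace(0,2*np.pi,40)
pl=tubepolys(ot,TR)+[([ot+TR@np.array([14*np.cos(b),14*np.sin(b),0]) for b in th],(0,255,255))]
for r in (14.75,16.25): pl.append(([m+Rw@np.array([r*np.cos(b),r*np.sin(b),0]) for b in th],(0,0,255)))
pl.append(([m+Rw@np.array(q) for q in [(32,42,0),(32,-42,0),(-32,-42,0),(-32,42,0),(32,42,0)]],(0,0,255)))
noov=len(sys.argv)>2
draw(c,[] if noov else pl,f"pics/w{tag}d.png",(100,100,400,384),2.4)
draw(s,[] if noov else pl,f"pics/s{tag}d.png",(225,95,325,205),6)
draw(t,[] if noov else pl,f"pics/t{tag}d.png",(270,150,340,220),8)
E
python3 seew.py 10
```

```text
foot in well [ 0.9  3.5 46.8] axis in well [ 0.339 -0.002  0.941] [-0.1  0.  -0.2] 30.864397938451063 12.05 [-0.44 -0.03  1.46  0.04  1.55 -0.23]
```

View pics/w10d.png

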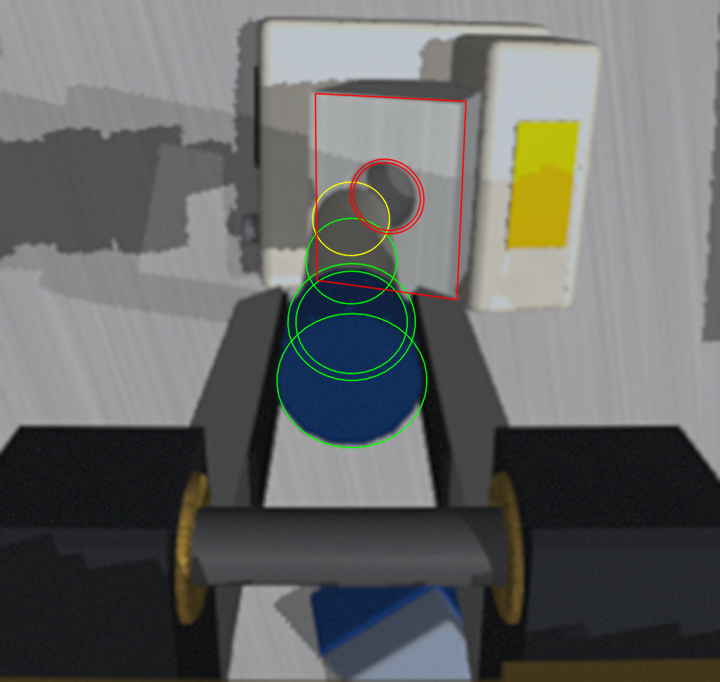

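View pics/s10d.png

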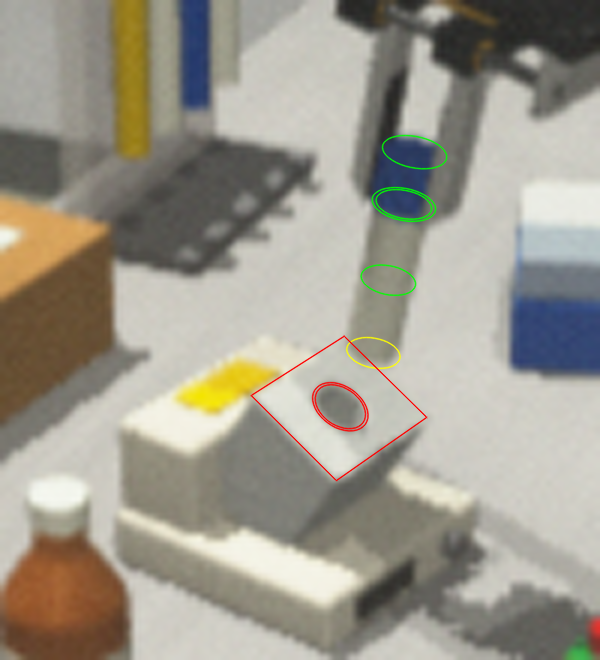

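View pics/t10d.png

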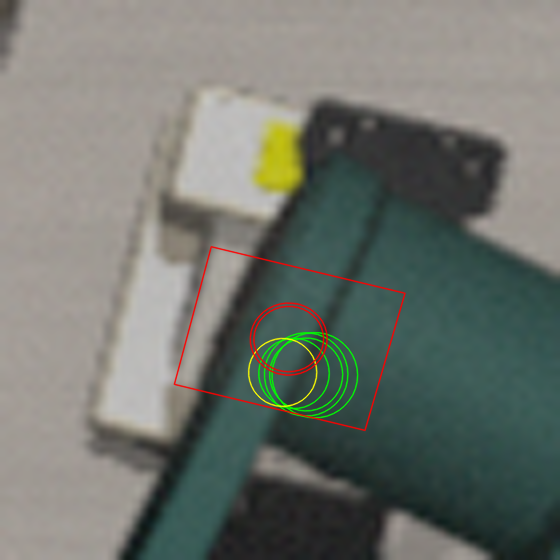

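```bash
python3 - <<'E'
from look import *
c=pickle.load(open("pics/wrist_10.pkl","rb")); s=pickle.load(open("pics/side_10.pkl","rb"))
draw(c,[],"pics/w10r.png",(200,125,320,275),5); draw(s,[],"pics/s10r.png",(255,110,305,185),8)
E
```

```text
(no output)
```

View pics/w10r.png

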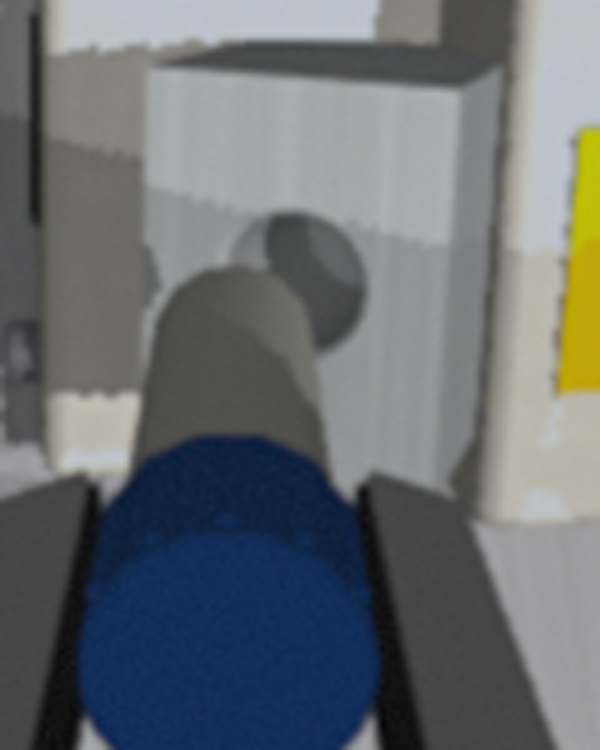

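View pics/s10r.png

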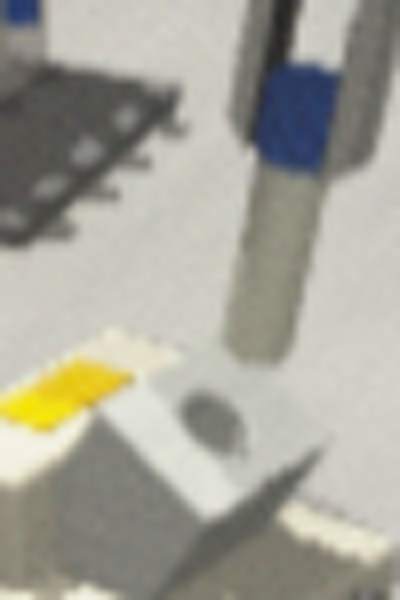

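```bash
cat > fitw.py <<'E'
from well import *
c=pickle.load(open("pics/wrist_10.pkl","rb")); s=pickle.load(open("pics/side_10.pkl","rb"))
Wp=lambda px:un(px,5,(200,125)); Sp=lambda px:un(px,8,(255,110))
a=np.pi/6
def frame(W):
    return pose(W)[0]@np.array([[np.cos(a),0,-np.sin(a)],[0,1,0],[np.sin(a),0,np.cos(a)]]), L(W,(0,0,105))
def pr(cam,W,q):
    Rw,m=frame(W); return proj(cam,m+Rw@np.array(q,float))[0]
Lw=[(c,Wp((298,281)),(0,0,0)),(c,Wp((150,65)),(-32,42,0)),(c,Wp((462,88)),(32,42,0))]
Ls=[(s,Sp((212,420)),(0,0,0)),(s,Sp((212,522)),(-32,42,0)),(s,Sp((327,438)),(-32,-42,0)),(s,Sp((99,412)),(32,42,0))]
for nm,LL in(("w",Lw),("s",Ls),("both",Lw+Ls)):
    res=lambda p:np.array([pr(cam,p,q)-uv for cam,uv,q in LL]).ravel()
    b=least_squares(res,WA,x_scale=(1,1,.01)); print(nm,b.x.round(3),"init res",res(WA).round(1),"fin",res(b.x).round(1))
E
python3 fitw.py
```

```text
w [ 5.66377e+02 -1.82682e+02 -2.27000e-01] init res [ 1.3  0.8  1.3  0.9  1.7 -0.5] fin [-0.4  0.4  0.   0.1  0.4 -0.5]
s [ 5.67427e+02 -1.82297e+02 -1.79000e-01] init res [ 0.2  0.2 -0.5 -0.2  0.2 -0.2 -0.6 -0.6] fin [ 0.2  0.4  0.1  0.   0.  -0.3 -0.3 -0.2]
both [ 5.66592e+02 -1.82710e+02 -2.21000e-01] init res [ 1.3  0.8  1.3  0.9  1.7 -0.5  0.2  0.2 -0.5 -0.2  0.2 -0.2 -0.6 -0.6] fin [-0.2  0.4  0.   0.3  0.4 -0.7  0.5  0.4 -0.3  0.   0.6  0.  -0.3 -0.5]
```

```bash
sed -i 's/WA=.*/WA=(566.7,-182.7,-.219)/' pl.py; python3 - <<'E'
from well import *
P1,Q=wpose(-1,12,10); P0,_=wpose(-1,0.5,10); print(*err(P1,Q)); print(*err(P0,Q))
rows([(P1,Q,4)])
E
```

```text
now [ 532.  -172.8  230.3] d_world [ 13.4  -5.2 -30.7] d_tool mm [-2.3  8.6 32.7] turn [ 0.14 -0.15  0.48]
now [ 532.  -172.8  230.3] d_world [ 19.1  -6.4 -40.7] d_tool mm [-2.3 12.5 43.6] turn [ 0.14 -0.15  0.48]
[{"translation":[-0.0006,0.0022,0.0082],"turn":[0.03,-0.04,0.12]},{"translation":[-0.0006,0.0022,0.0082],"turn":[0.03,-0.04,0.12]},{"translation":[-0.0005,0.0022,0.0082],"turn":[0.03,-0.04,0.12]},{"translation":[-0.0005,0.0022,0.0082],"turn":[0.03,-0.04,0.12]}] 4
```

{"name": "carry_out", "arguments": {
  "deltas": [
    {"translation":[-0.0007,0.0024,0.0082],"turn":[0,0,0.1]},
    {"translation":[-0.0006,0.0024,0.0082],"turn":[0,0,0.1]},
    {"translation":[-0.0006,0.0022,0.0082],"turn":[0,0,0.1]},
    {"translation":[-0.0006,0.0022,0.0082],"turn":[0,0,0.1]},
    {"translation":[0,0,0],"turn":[0,0,0]}
  ]
}}

```text
time: 12.82
eef_pos: [546.4, -178.9, 195.8]
eef_rot: [2.342, 1.879, 0.168]
wrist_force: [1.0, 0.2, 0.4]
finger_gap: 30.7
```

```bash
python3 seew.py 11; python3 - <<'E'
from well import *
P0,Q=wpose(-1,0.5,10); print(*err(P0,Q))
c=pickle.load(open("pics/wrist_11.pkl","rb"))
draw(c,[],"pics/w11r.png",(200,125,320,275),5)
E
```

```text
foot in well [-1.9 -0.4  8.2] axis in well [ 0.342 -0.003  0.94 ] [1.  0.2 0.4] 30.68742153452203 12.825 [-0.44  0.01  1.48  0.04  1.48 -0.22]
now [ 546.8 -179.   197.5] d_world [ 4.2 -0.2 -7.9] d_tool mm [0.7 2.7 8.5] turn [ 0.14 -0.14  0.02]
```

View pics/w11d.png

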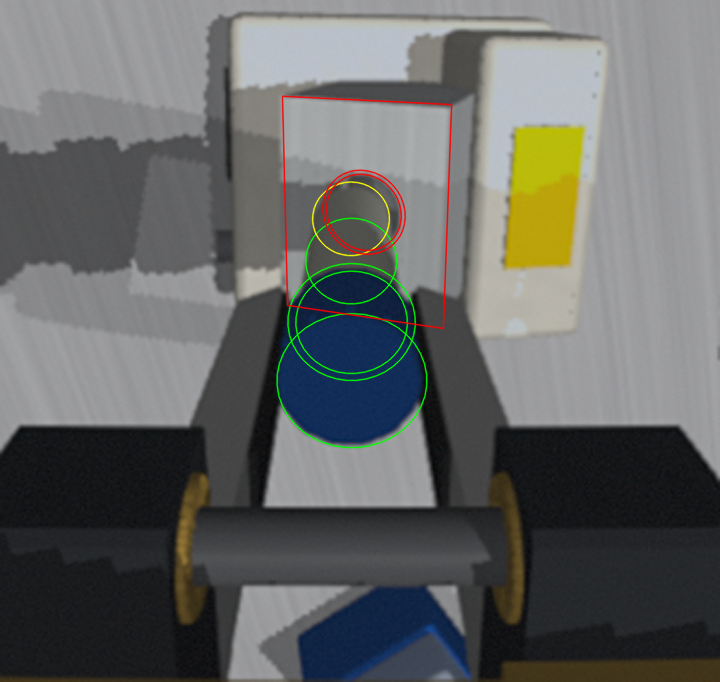

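View pics/s11d.png

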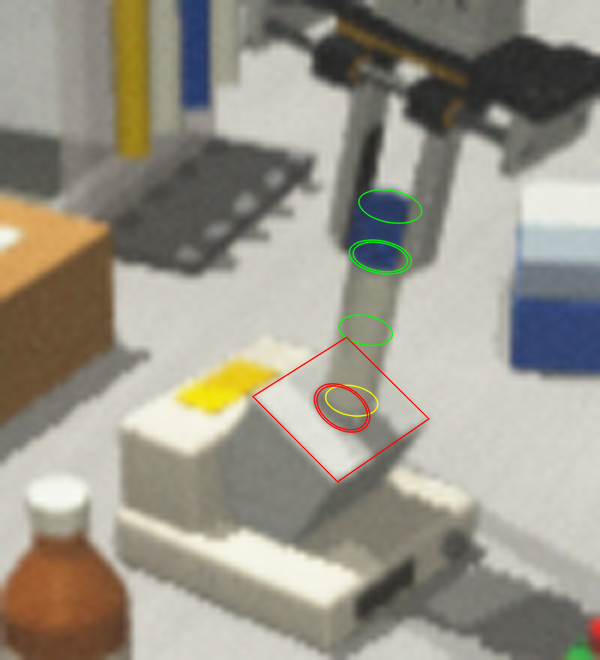

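View pics/w11r.png

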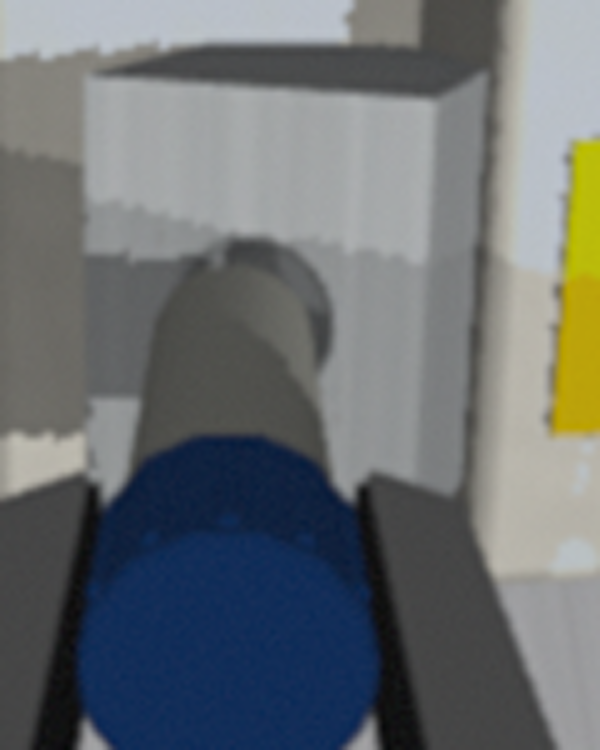

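{"name": "carry_out", "arguments": {
  "deltas": [
    {"translation":[0.0003,0.0012,0.004],"turn":[0,0,0]},
    {"translation":[0.0003,0.001,0.004],"turn":[0,0,0]},
    {"translation":[0,0,0.001],"turn":[0,0,0]},
    {"translation":[0,0,0],"turn":[0,0,0]}
  ]
}}

```text
time: 13.48
eef_pos: [550.3, -178.9, 189.5]
eef_rot: [2.34, 1.878, 0.169]
wrist_force: [-1.7, 0.0, -0.4]
finger_gap: 30.9
```

```bash
python3 seew.py 12; python3 - <<'E'
from well import *
P0,Q=wpose(-1.5,0.5,10); print(*err(P0,Q))
c=pickle.load(open("pics/wrist_12.pkl","rb"));s=pickle.load(open("pics/side_12.pkl","rb"))
draw(c,[],"pics/w12r.png",(200,125,320,275),5)
E
```

```text
foot in well [-1.5  0.4  0.7] axis in well [ 0.34  -0.002  0.94 ] [-1.7  0.  -0.4] 30.90237916834004 13.475 [-0.44  0.02  1.48  0.04  1.47 -0.22]
now [ 550.3 -178.9  189.6] d_world [ 0.3 -0.2 -0.2] d_tool mm [-0.1  0.3  0.3] turn [ 0.13 -0.14  0.03]
```

View pics/w12r.png

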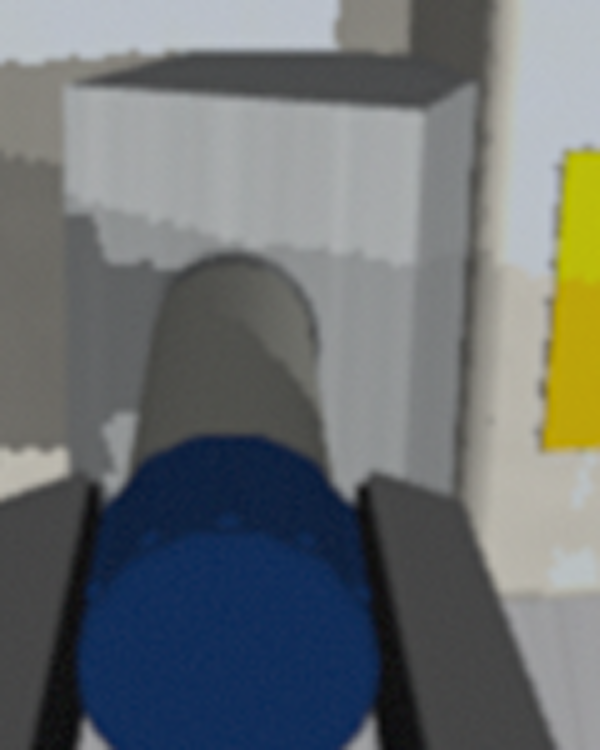

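View pics/s12d.png

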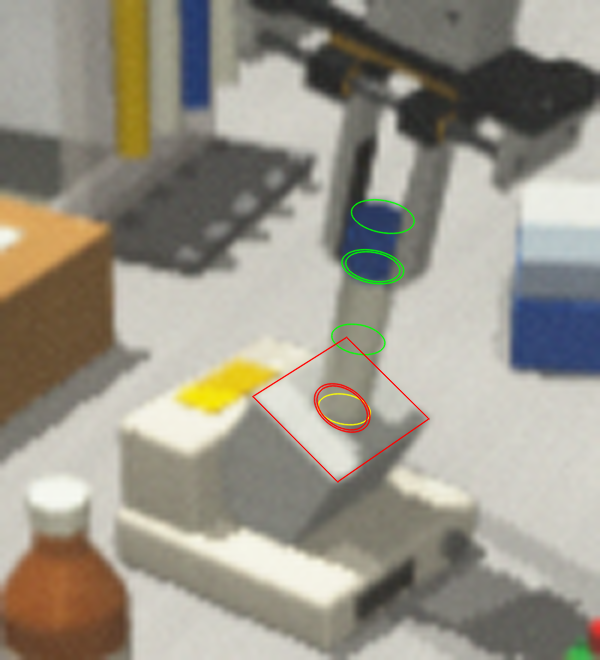

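```bash
python3 - <<'E'
from well import *
P0,Q=wpose(-1.5,-1.7,10); print(*err(P0,Q))
E
```

```text
now [ 550.3 -178.9  189.6] d_world [ 1.4 -0.4 -2.1] d_tool mm [-0.1  1.   2.3] turn [ 0.13 -0.14  0.03]
```

{"name": "carry_out", "arguments": {
  "deltas": [
    {"translation":[0,0.0005,0.0012],"turn":[0,0,0]},
    {"translation":[0,0.0005,0.0012],"turn":[0,0,0]},
    {"translation":[0,0,0],"turn":[0,0,0]},
    {"translation":[0,0,0],"turn":[0,0,0]}
  ]
}}

```text
time: 14.12
eef_pos: [551.1, -179.0, 187.1]
eef_rot: [2.341, 1.879, 0.168]
wrist_force: [-1.5, 0.8, 0.4]
finger_gap: 31.3
```

```bash
python3 seew.py 13; python3 - <<'E'
from well import *
c=pickle.load(open("pics/wrist_13.pkl","rb"));s=pickle.load(open("pics/side_13.pkl","rb"))
draw(c,[],"pics/w13r.png",(200,125,320,275),5)
o=cur()[2]; print(o["wrist_force"],o["ft_torque"])
E
```

```text
foot in well [-2.2  0.5 -1.7] axis in well [ 0.342 -0.003  0.94 ] [-1.5  0.8  0.4] 31.286243849406294 14.125 [-0.44  0.02  1.48  0.04  1.46 -0.22]
[-0.89038401  0.61197562 -0.93097748] [ 0.15812217  0.33138115 -0.00786538]
```

View pics/w13r.png

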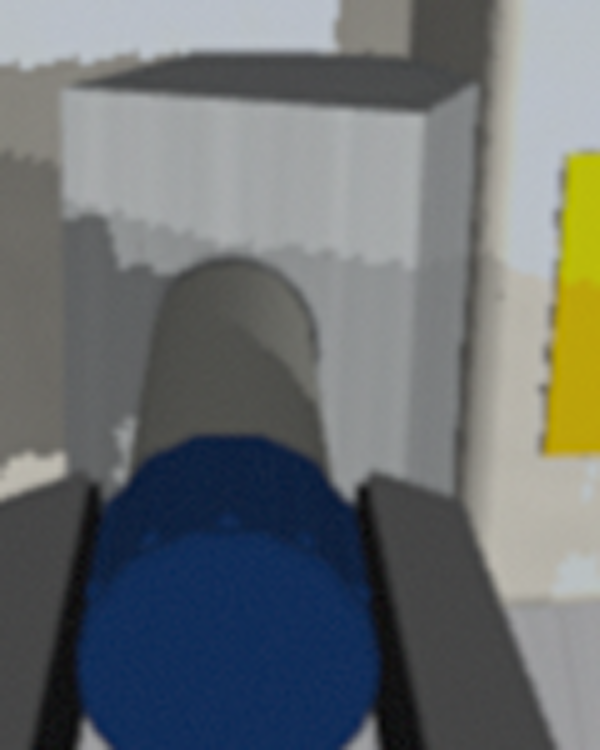

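```bash
python3 - <<'E'
from well import *
P0,Q=wpose(-1.2,-3,15); print(*err(P0,Q)); rows([(P0,Q,2)])
E
```

```text
now [ 551.1 -179.   187.1] d_world [-5.7  1.  -2.2] d_tool mm [-0.2 -6.1  1.2] turn [-4.97 -0.16  0.02]
[{"translation":[-0.0001,-0.003,0.0006],"turn":[-2.49,-0.08,0.01]},{"translation":[-0.0001,-0.0031,0.0004],"turn":[-2.49,-0.08,0.01]}] 2
```

{"name": "carry_out", "arguments": {
  "deltas": [
    {"translation":[0,-0.003,0.0006],"turn":[-2.5,-0.1,0]},
    {"translation":[0,-0.003,0.0006],"turn":[-2.5,-0.1,0]},
    {"translation":[0,0,0],"turn":[0,0,0]}
  ]
}}

```text
time: 14.65
eef_pos: [545.0, -177.5, 184.4]
eef_rot: [2.283, 1.831, 0.241]
wrist_force: [-0.7, 0.1, -0.7]
finger_gap: 30.9
```

```bash
cat > ws.py <<'E'
from well import *
import sys
x,z,ph=map(float,sys.argv[1:4]); y=float(sys.argv[4]) if len(sys.argv)>4 else 0
n=int(sys.argv[5]) if len(sys.argv)>5 else 1
p,Qc,o=cur(); a=np.pi/6; Rw=pose(WA)[0]@np.array([[np.cos(a),0,-np.sin(a)],[0,1,0],[np.sin(a),0,np.cos(a)]]); m=L(WA,(0,0,105))
ot=p+Qc.apply([0,0,86]); f=Rw.T@o["wrist_force"]
print("foot",(Rw.T@(ot-m)).round(1),"lean",np.degrees(np.arcsin((Rw.T@-Qc.apply([0,0,1]))[:2])).round(2),"F well",f.round(1),"T",(Rw.T@o["ft_torque"]).round(2),"gap",round(o["finger_gap"],1),"t",o["time"])
P0,Q=wpose(x,z,ph,y); print(*err(P0,Q)); rows([(P0,Q,n)])
E
python3 ws.py -1 -3 30 0 3
```

```text
foot [-1.8  0.3 -3.2] lean [14.96  0.03] F well [-0.9 -0.1 -0.2] T [ 0.    0.4  -0.01] gap 30.9 t 14.65
now [ 545.  -177.5  184.4] d_world [-19.7   4.   -8. ] d_tool mm [ -0.3 -21.5   2.5] turn [-14.96   0.03   0.03]
[{"translation":[-0.0001,-0.0072,0.0008],"turn":[-4.99,0.01,0.01]},{"translation":[-0.0001,-0.0072,0.0002],"turn":[-4.99,0.01,0.01]},{"translation":[-0.0001,-0.0072,-0.0004],"turn":[-4.99,0.01,0.01]}] 3
```

{"name": "carry_out", "arguments": {
  "deltas": [
    {"translation":[0,-0.0072,0.0008],"turn":[-5,0,0]},
    {"translation":[0,-0.0072,0.0002],"turn":[-5,0,0]},
    {"translation":[0,-0.0072,-0.0004],"turn":[-5,0,0]},
    {"translation":[0,0,0],"turn":[0,0,0]},
    {"translation":[0,0,0],"turn":[0,0,0]}
  ]
}}

```text
time: 15.28
eef_pos: [526.2, -173.6, 175.9]
eef_rot: [2.102, 1.686, 0.454]
wrist_force: [-1.1, 1.5, -1.1]
finger_gap: 30.8
```

```bash
python3 ws.py -1 -3 30 0; python3 seew.py 14
```

```text
foot [-0.2  0.1 -3.9] lean [-0.18 -0.  ] F well [-1.8  1.2 -0.3] T [0.17 0.64 0.05] gap 30.8 t 15.275
now [ 526.2 -173.6  175.9] d_world [-0.9  0.1  0.5] d_tool mm [-0.1 -0.5 -0.9] turn [ 0.18 -0.    0.03]
[{"translation":[-0.0001,-0.0005,-0.0009],"turn":[0.18,-0,0.03]}] 1
foot in well [-0.2  0.1 -3.9] axis in well [-0.003 -0.     1.   ] [-1.1  1.5 -1.1] 30.780840376645745 15.275 [-0.51 -0.28  1.86  0.17  1.06 -0.34]
```

View pics/s14d.png

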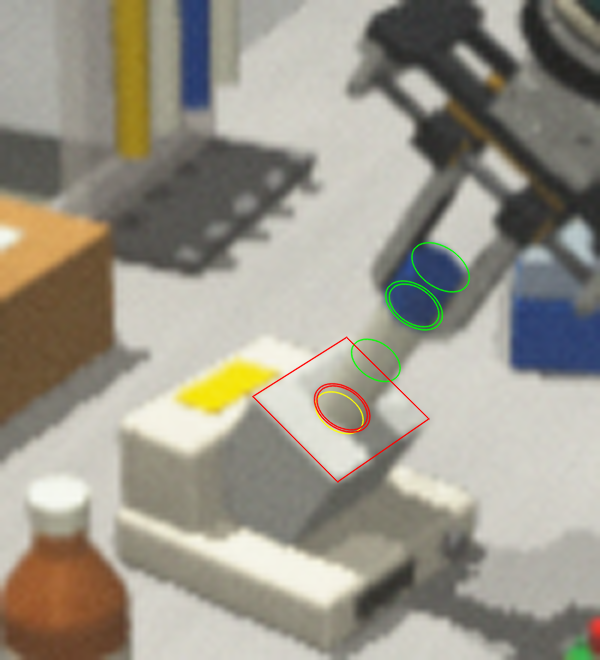

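View pics/w14d.png

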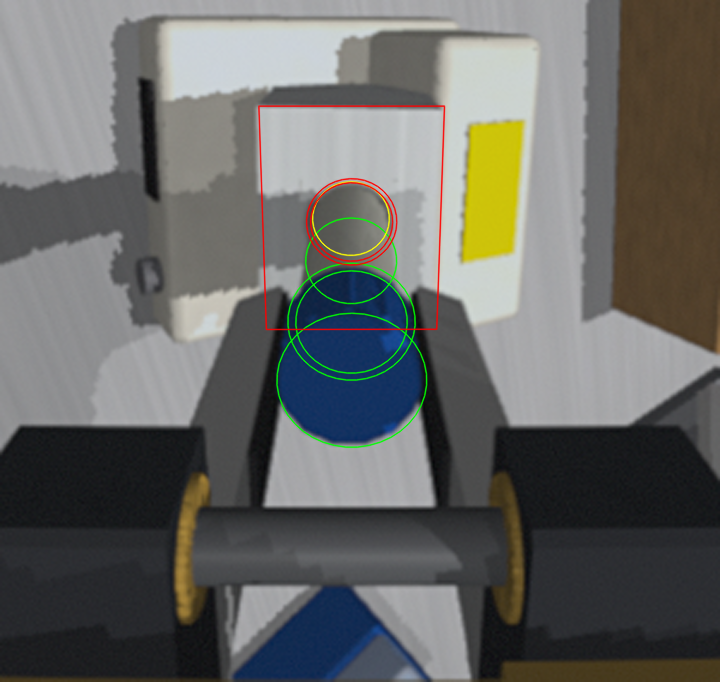

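{"name": "carry_out", "arguments": {
  "deltas": [
    {"translation":[0,-0.0008,0.002],"turn":[0.1,0,0]},
    {"translation":[0,0,0.004],"turn":[0,0,0]},
    {"translation":[0,0,0.004],"turn":[0,0,0]}
  ]
}}

```text
time: 15.8
eef_pos: [531.7, -174.7, 166.8]
eef_rot: [2.103, 1.689, 0.452]
wrist_force: [-1.8, -0.0, -0.9]
finger_gap: 30.7
```

```bash
python3 ws.py -1 -20 30 0
```

```text
foot [ -0.2   0.2 -14.6] lean [-0.01 -0.02] F well [-2.  -0.4  0.1] T [0.1  0.78 0.02] gap 30.7 t 15.8
now [ 531.7 -174.7  166.8] d_world [ 1.9 -0.6 -5.1] d_tool mm [-0.2 -0.8  5.4] turn [ 0.01 -0.02  0.1 ]
[{"translation":[-0.0002,-0.0008,0.0054],"turn":[0.01,-0.02,0.1]}] 1
```

{"name": "carry_out", "arguments": {
  "deltas": [
    {"translation":[0,-0.0006,0.006],"turn":[0,0,0]},
    {"translation":[0,-0.0004,0.006],"turn":[0,0,0]},
    {"translation":[0,-0.0003,0.006],"turn":[0,0,0]},
    {"translation":[0,-0.0003,0.006],"turn":[0,0,0]}
  ]
}}

```text
time: 16.3
eef_pos: [543.8, -177.6, 144.4]
eef_rot: [2.101, 1.687, 0.454]
wrist_force: [-1.3, 1.6, -1.2]
finger_gap: 30.7
```

```bash
python3 ws.py -1 -58 30 0
```

```text
foot [ -0.4   0.1 -40.2] lean [-0.17 -0.  ] F well [-2.   1.2 -0.2] T [ 0.05  0.51 -0.03] gap 30.7 t 16.3
now [ 543.8 -177.6  144.4] d_world [  8.4  -1.9 -15.6] d_tool mm [-0.  -0.4 17.8] turn [ 0.17 -0.    0.08]
[{"translation":[-0,-0.0004,0.0178],"turn":[0.17,-0,0.08]}] 1
```

{"name": "carry_out", "arguments": {
  "deltas": [
    {"translation":[0,-0.0003,0.006],"turn":[0.1,0,0]},
    {"translation":[0,-0.0002,0.005],"turn":[0,0,0]},
    {"translation":[0,0,0.003],"turn":[0,0,0]}
  ]
}}

```text
time: 16.68
eef_pos: [551.2, -179.3, 131.3]
eef_rot: [2.101, 1.687, 0.453]
wrist_force: [-1.6, 1.6, -0.8]
finger_gap: 31.0
```

```bash
python3 ws.py -1 -60 30 0
```

```text
foot [ -0.4  -0.  -55.3] lean [-0.13  0.  ] F well [-2.   1.2  0.3] T [0.1  0.45 0.06] gap 31.0 t 16.675
now [ 551.2 -179.3  131.3] d_world [ 1.9 -0.4 -4.3] d_tool mm [ 0.  -0.4  4.7] turn [0.13 0.   0.08]
[{"translation":[0,-0.0004,0.0047],"turn":[0.13,0,0.08]}] 1
```

Now ease down until the floor is felt.

{"name": "carry_out", "arguments": {
  "deltas": [
    {"translation":[0,-0.0002,0.002],"turn":[0,0,0]},
    {"translation":[0,0,0.002],"turn":[0,0,0]}
  ]
}}

```text
time: 16.92
eef_pos: [552.9, -179.5, 129.0]
eef_rot: [2.101, 1.688, 0.453]
wrist_force: [-15.7, 5.7, 15.7]
finger_gap: 31.0
```

```bash
python3 ws.py -1 -62 30 0
```

```text
foot [ -0.1   0.1 -58.2] lean [-0.11 -0.01] F well [-6.5  2.2 21.9] T [ 0.26  1.79 -0.08] gap 31.0 t 16.925
now [ 552.9 -179.5  129. ] d_world [ 1.2 -0.4 -3.7] d_tool mm [-0.1 -0.7  3.8] turn [ 0.11 -0.    0.11]
[{"translation":[-0.0001,-0.0007,0.0038],"turn":[0.11,-0,0.11]}] 1
```

{"name": "carry_out", "arguments": {
  "deltas": [
    {"translation":[0,-0.0003,-0.0005],"turn":[0,0,0]},
    {"translation":[0,0,0],"turn":[0,0,0]}
  ]
}}

```text
time: 17.18
eef_pos: [552.3, -179.5, 129.5]
eef_rot: [2.101, 1.688, 0.453]
wrist_force: [-0.8, -0.1, -0.6]
finger_gap: 30.8
```

{"name": "carry_out", "arguments": {
  "deltas": [
    {"translation":[0,0,0],"turn":[0,0,0]},
    {"translation":[0,0,0],"turn":[0,0,0]},
    {"translation":[0,0,0],"turn":[0,0,0]}
  ],
  "jaw": 0.55
}}

```text
time: 17.55
eef_pos: [553.4, -180.3, 130.7]
eef_rot: [2.098, 1.685, 0.454]
wrist_force: [-0.2, -0.7, 0.0]
finger_gap: 51.3
```

```bash
python3 ws.py -1 -60 30 0; python3 seew.py 15 raw
```

```text
foot [  1.6  -0.7 -57. ] lean [-0.32  0.08] F well [-0.  -0.7  0. ] T [-0.08  0.16 -0.01] gap 51.3 t 17.55
now [ 553.4 -180.3  130.7] d_world [-0.2  0.6 -3.7] d_tool mm [ 0.6 -2.2  3. ] turn [0.32 0.08 0.12]
[{"translation":[0.0006,-0.0022,0.003],"turn":[0.32,0.08,0.12]}] 1
foot in well [  1.6  -0.7 -57. ] axis in well [-0.006  0.001  1.   ] [-0.2 -0.7  0. ] 51.31846027565567 17.55 [-0.5  -0.18  1.88  0.17  0.94 -0.34]
```

View pics/w15d.png

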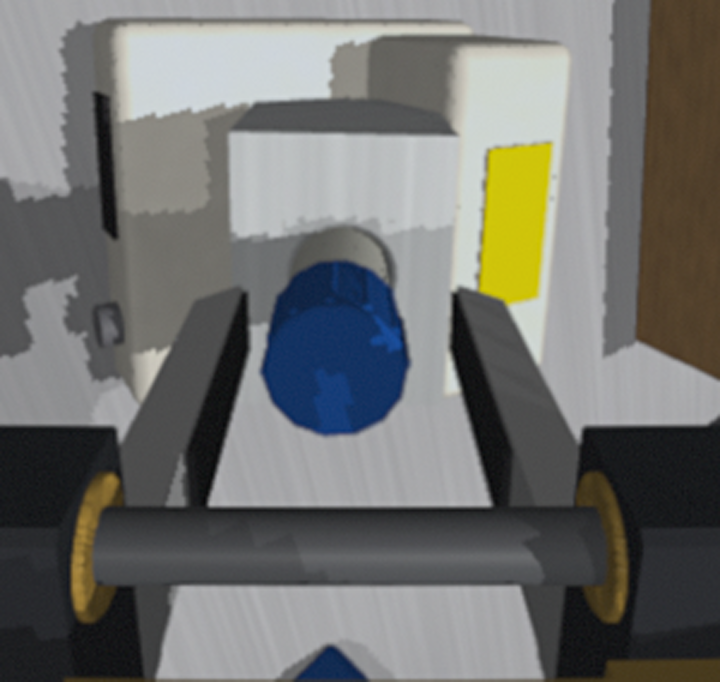

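View pics/s15d.png

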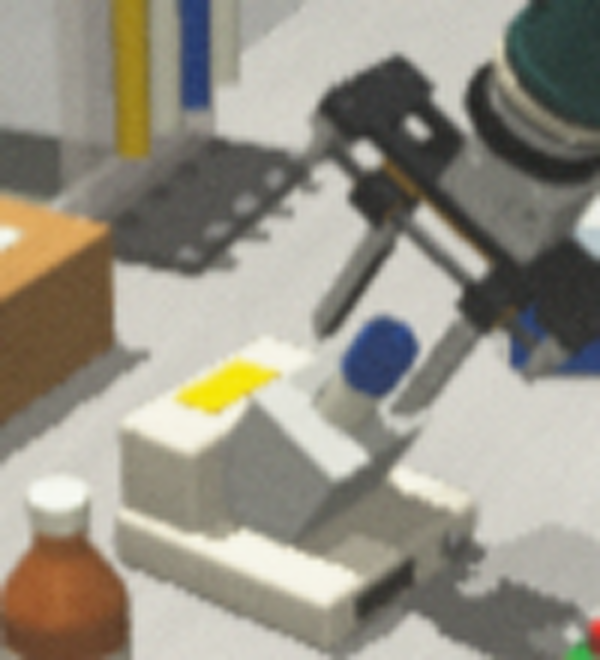

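{"name": "carry_out", "arguments": {
  "deltas": [
    {"translation":[0,-0.001,-0.01],"turn":[0,0,0]},
    {"translation":[0,0,-0.025],"turn":[0,0,0]},
    {"translation":[0,0,-0.035],"turn":[0,0,0]},
    {"translation":[0,0,-0.03],"turn":[0,0,0]},
    {"translation":[0,0,0],"turn":[0,0,0]},
    {"translation":[0,0,0],"turn":[0,0,0]}
  ]
}}

```text
time: 18.45
eef_pos: [500.8, -168.3, 220.1]
eef_rot: [2.098, 1.685, 0.454]
wrist_force: [-0.2, -0.4, -0.5]
finger_gap: 51.6
```

```bash
cat > fin.py <<'E'
from well import *
p,Q,o=cur(); print(p.round(1),o["wrist_force"].round(1),o["time"])
c=grab("wrist","16"); s=grab("side","16"); t=grab("top","16")
a=np.pi/6; Rw=pose(WA)[0]@np.array([[np.cos(a),0,-np.sin(a)],[0,1,0],[np.sin(a),0,np.cos(a)]]); m=L(WA,(0,0,105))
g=[]
for d,col in((-60,(0,255,0)),(-54,(0,0,255))):
    ot=m+Rw@np.array([-.8,0,d]); g+=tubepolys(ot,Rw,col)[:2]
draw(s,g,"pics/s16d.png",(250,120,320,190),8)
draw(c,g,"pics/w16d.png",(150,80,350,310),3)
draw(s,[],"pics/s16f.png",s=1.5)
E
python3 fin.py
```

```text
[ 500.8 -168.3  220.1] [-0.2 -0.4 -0.5] 18.45
```

View pics/s16d.png

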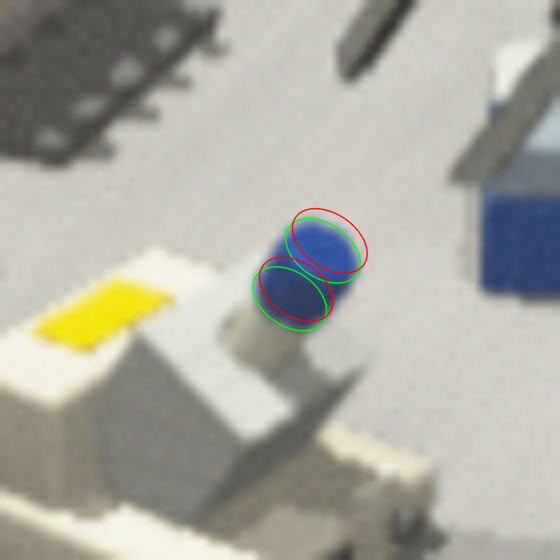

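View pics/w16d.png

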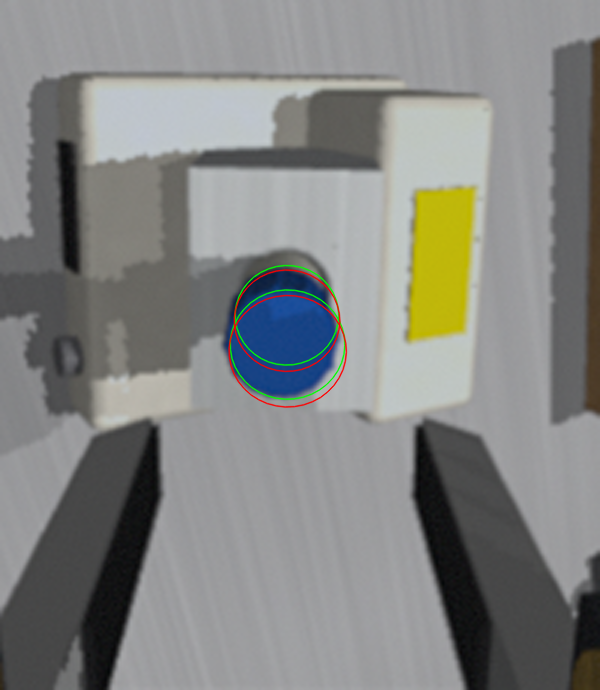

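View pics/s16f.png

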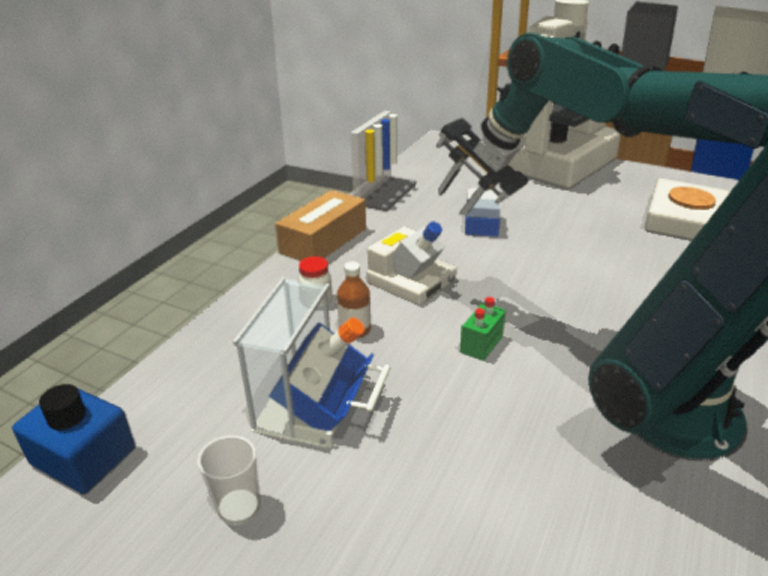

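```bash
python3 - <<'E'
from workcell import status, job
import numpy as np
print(np.abs(status.get_obs()["dq"]).max()); print(job.close_job())
E
```

```text
0.004407629058355094
the job is handed in; nothing more can be done
None
```

I tipped the bin to its stop and left it there. I took the blue-capped tube out by its cap and set its foot in the well's mouth leaning 20°, then 15°. Then I straightened it in line with the well, slid it home, let go and backed about 100 mm away. I handed the job in at about 18.5 s of the 66 s allowed; no verdict is reported.

**Bin:** at the stop the push on the handle rose to about 19 N with no further movement. In the last side picture the bin is still tipped and the orange-capped tube is still down in its pocket. I saw no sign that anything else on the bench had moved, but I did not re-measure it.

**Edge-first entry:** I judged this from the measured arm pose and the pictures. The foot's centre read about 2 mm off the well's axis and 1.7 to 3.2 mm below the mouth. Outside force stayed under 2 N, so the foot was inside the rim and not resting on the face.

**Fully home:** the tube slid in with about 2 N, and the force along the well rose to 22 N at the floor. Before release the tube was in line with the well within 0.2°. After release, the side and wrist pictures both match the tube at 60 mm deep.

**Disagreement:** the arm's reading at the floor was 58.2 mm, not 60 mm. The tube also sits about 1 to 1.5 mm towards the front of my estimated well centre. Both are within the 2 mm camera calibration, and the wrist camera had already shown the well about 1 mm nearer the front than that estimate.

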